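# Tip the flat scraper out of its holder and set it on the easel

## Robot

A 6-joint arm with a two-finger parallel gripper is mounted at the origin on the work surface. World frame = base frame: x ahead of the robot, y to its left, z up, the work surface at z = 0. Lengths are in m, angles in rad, forces in N, time in s.
With the tool pointing down it reaches from about 0.425 to 0.95 m from the base axis. Payload 3.5 kg.
Tool frame: the origin (TCP) lies at the very end of the fingers, on their centre line; the grasp point (between the pads) lies behind it (ctrl.grasp_offset is the z of the grasp point in the tool frame, in m); z points along the fingers, x is the direction in which the jaws open and shut, and the axes are right-handed (so a half turn about z gives the same grasp; the last joint's range is limited). The gripper opens to 85 mm and grips with 20 to 120 N. Pads are 22 mm wide; open, the fingers measure 114 mm over their backs; the gripper's body (76 mm by 85 mm) begins 54 mm behind the grasp point. The pads swing forward as they close: fully open they stand 13 mm farther back than shut.
Start: joints at [-1.332, 0.286, 1.577, -0, 1.279, -0.15], TCP at [0.256, -0.625, 0.231] pointing down, gripper open.
Joint ranges: [-2.77, 2.77], [-0.9, 2.22], [0.21, 2.48], [-1.53, 4.67], [0.24, 2.81], [-2.84, 2.84]. Speed limits (rad/s): [2.79, 2.79, 3.14, 3.14, 3.14, 3.14].

## Interface

Orientations are given as a unit quaternion [x, y, z, w].
In Python, from plant import ctrl gives the robot as it stands.
- The arm moves only by the shell command python3 -m jog 'ROWS' [FORCE]. ROWS is JSON, a list of rows, each an object with "grip": the closure, from 0 (fully open) to 1 (shut); "xyz": the shift along the tool's x, y, z in m, a list of three; "dr": the turn, a rotation vector about the tool's x, y, z in rad, a list of three. A call has 1 to 12 rows; each row is the pose to reach, as a shift and turn from the pose commanded when the call began, along the tool's axes at that moment; what a row does not reach only later rows make up. A row lasts 1/12 s, in which the tool goes at most 41.7 mm and 7.16 degrees, less where a joint would pass 70% of its speed; a pose out of reach is approached as far as the arm can. A call with a gripper value outside its range is refused whole. The fingers move at their own pace and stop on an object; FORCE is the grip in N (left out, the last holds). Time passes only in rows, so rows that repeat a pose let the fingers close. It gives the time, the measured TCP pose, the force and the opening at its end, in the units of the state.
- ctrl.get_state(): the state, without advancing time (a new reading comes with each control period).
- ctrl.read_camera(name): name is "scene" or "side" or "wrist"; returns the picture (480x640x3 uint8, red, green, blue); there is no depth.
- ctrl.get_calibration(name): a dict with "mtx" (3x3 intrinsics, pixels), "R" (3x3) and "t" (3): a world point X has camera coordinates R X + t; the wrist camera has in their place "hand_eye" (4x4, takes a point from camera to tool coordinates, whose origin is the TCP and whose axes are the tool frame's). Camera axes: x right, y down, z forward; pixel columns grow to the right and rows downward; lengths in m; the calibration is good to about 2 mm. A picture is of the moment at which its call begins: read the wrist's pose just before it. get_calibration takes no time and is no camera call.
- ctrl.sign_off(): hands the job in, once; it reports no verdict.
The state is a dict: "time": time; "qpos": joint angles; "dq": joint speeds; "joint_efforts": joint torques, N m; "eef_pos": TCP position; "tcp_rot": TCP orientation; "contact_force": force on the tool from outside, world axes, zero at the start; "wrist_torque": the same for the moment, N m; "opening": opening from 0.0 (shut) to 1.0 (fully open).
Only numpy, scipy, OpenCV 4.12 (cv2) and the standard library are available. Lean on these libraries where they do the work, as an engineer would, in place of code of your own. Each camera call takes 0.05 s, during which the arm holds its last target.

## Task

Press down the wide blade of the flat steel dough scraper lying flush in its black holder, so that its narrow tang tips up out of the slot. Then take the scraper by the tang, lift it clear and lay it on the sloping wire easel to dry: blade down with its edge on the two stops, tang up, lying flat and centred on the two rods; let go of it there. Set it down gently, without dropping it, and leave the two tarts between holder and easel where they are.

Things in the scene. Friction and masses are not known exactly. Their poses are not given: they have to be found in the camera images.
- scraper: One-piece flat steel dough scraper, 4 mm thick throughout, about 0.24 kg. Origin: centre of its underside where blade meets tang. z is its upper face's normal. The wide blade runs from x = 0 to x = -55 mm and is 95 mm wide (y); the narrow tang runs from x = 0 to x = +100 mm and is 36 mm wide, with a dark hole mark near its end. The centre of mass is at x = +4 mm.
- scraper_edge (a point): Middle of the scraper's blade edge, on its underside (scraper frame -55, 0, 0 mm).
- scraper_tang (a point): Middle of the end of the scraper's tang, on its underside (scraper frame +100, 0, 0 mm).
- holder: Black plastic fixed holder, 172 x 106 x 38 mm. Origin: on the bench right under the scraper's at the start, same axes (x towards the tang end). The scraper lies level in it, underside 34, top 38 mm above the bench. Cheeks, also 38 mm high, flank the tang (x = +5 to +106 mm, |y| = 22 to 53 mm), so nothing can be gripped until it is tipped. Below the blade it is open down to an 8 mm base.
- rocker (a joint): Tilt (rad) of the grey rocker, 20 mm wide, under the scraper, pivot at holder x = +5 mm. 0 = level, 0.36 = end stop: blade down, tang end up about 35 mm. The scraper tilts with it, held by a lip at the blade edge. Pressing the blade 40 mm from the pivot takes 2 to 3 N and sinks it about 15 mm. The pivot is stiff: it stays at the tilt where it is left.
- easel: Fixed easel of 8 mm dark steel rods, about 125 mm long, 76 wide, 105 high. Origin: on the bench under its middle. Two sloping rods rise towards its +x at 42 degrees from level, 60 mm apart at the foot, 20 at the top (centre lines), 105 mm long, so the last 50 mm of the tang reach past them with room for fingers. At the foot each rod turns up into a stop, 18 mm out from the slope.
- easel_stop (a point): Point on the easel's slope (top of the rods) midway between the stops, where the middle of the blade edge belongs: easel frame -55, 0, +30 mm.
- easel_top (a point): Point where the end of the tang belongs when the scraper lies right on the easel: 155 mm up the slope from easel_stop, easel frame +60, 0, +134 mm.
- tart_a: Tart in a fluted aluminium case, 72 mm wide, 24 mm high, on the bench between holder and easel. Origin: centre of its underside.
- tart_b: Another such tart, farther from the robot.

How it is judged:
On the way, in this order (a step that is already met when the one before it is completed fails the run):
1. the rocker is tipped past 0.26 rad with the scraper on it, its tang up (tang end more than 55 mm above the bench, blade edge below 30 mm) (value of joint rocker above 0.26 rad and height (world z) of scraper_tang above 0.055 m and height (world z) of scraper_edge below 0.03 m), for 0.2 s.
2. the scraper is lifted clear of its holder, blade edge more than 60 mm above the bench (height (world z) of scraper_edge above 0.06 m and contact force between scraper and holder below 0.05 N), for 0.2 s.
At the end, for the whole second after the job is handed in: The scraper lies at rest and released on the easel, blade down: middle of the blade edge within 15 mm of easel_stop, end of the tang within 20 mm of easel_top, level across within 7 degrees (distance between scraper_edge and easel_stop below 0.015 m and distance between scraper_tang and easel_top below 0.02 m and angle between scraper's own y axis and vertical between 1.45 and 1.69 rad and contact force between scraper and easel above 0.3 N and contact force between scraper and the fingers below 0.05 N and linear speed of scraper below 0.02 m/s); the robot touches nothing.
It fails at once if a tart between holder and easel is moved more than 30 mm (distance of any of tart_a, tart_b from where it was at the start of the episode above 0.03 m).
It fails at once if the scraper is dropped or slammed on the easel (over 60 N) (contact force between scraper and easel above 60 N).
It also fails if it takes over 51 s, if anything falls off the work surface, if the arm or the gripper's body presses on something with over 40 N, if the wrist force passes 120 N, or if a joint passes its speed limit or range.

## Working session

There is one attempt and no reset: what is moved stays moved. The work goes in short steps, Python scripts to look and compute and a shell command to move; the robot and the scene stay as the last step left them, time stands still between calls to the robot, and variables do not carry over. Pictures are saved under pics/ and viewed, and the job is handed in when it is done.

```bash
ls; mkdir -p pics
python3 - <<'E'
from plant import ctrl
import cv2
s=ctrl.get_state(); print({k:s[k] for k in ('time','eef_pos','tcp_rot','opening')}, ctrl.grasp_offset)
for n in ('scene','side','wrist'):
    im=ctrl.read_camera(n); cv2.imwrite(f'pics/{n}0.png',im[:,:,::-1])
    print(n,ctrl.get_calibration(n))
E
```

```text
pics
{'time': 0.0, 'eef_pos': array([ 0.25576282, -0.62396552,  0.22994547]), 'tcp_rot': array([ 8.30384018e-01, -5.57190306e-01, -8.51322442e-04, -7.87801581e-04]), 'opening': 0.9996937993165431} -0.0187
scene {'mtx': array([[603.93953834,   0.        , 319.42801616],
       [  0.        , 603.93953834, 231.62466902],
       [  0.        ,   0.        ,   1.        ]]), 'R': array([[ 0.09223399,  0.9955973 ,  0.01670066],
       [ 0.69635686, -0.05250506, -0.71577255],
       [-0.71174435,  0.07764817, -0.69813376]]), 't': array([-0.0679365 , -0.29437668,  1.43339073])}
side {'mtx': array([[506.79342876,   0.        , 323.42156408],
       [  0.        , 506.79342876, 242.45986414],
       [  0.        ,   0.        ,   1.        ]]), 'R': array([[ 0.9989601 , -0.0438551 ,  0.01246814],
       [-0.0185746 , -0.64120583, -0.7671441 ],
       [ 0.04163783,  0.76611475, -0.64135363]]), 't': array([-0.53097742,  0.10153941,  0.88963278])}
wrist {'mtx': array([[333.33535611,   0.        , 323.80234259],
       [  0.        , 333.33535611, 237.51315849],
       [  0.        ,   0.        ,   1.        ]]), 'hand_eye': array([[ 9.99998243e-01, -1.86189466e-03,  2.16023417e-04,
         3.40909044e-04],
       [ 1.71846700e-03,  9.56726223e-01,  2.90984503e-01,
        -7.41289482e-02],
       [-7.48457761e-04, -2.90983621e-01,  9.56727742e-01,
        -1.42434639e-01],
       [ 0.00000000e+00,  0.00000000e+00,  0.00000000e+00,
         1.00000000e+00]])}
```

View pics/scene0.png

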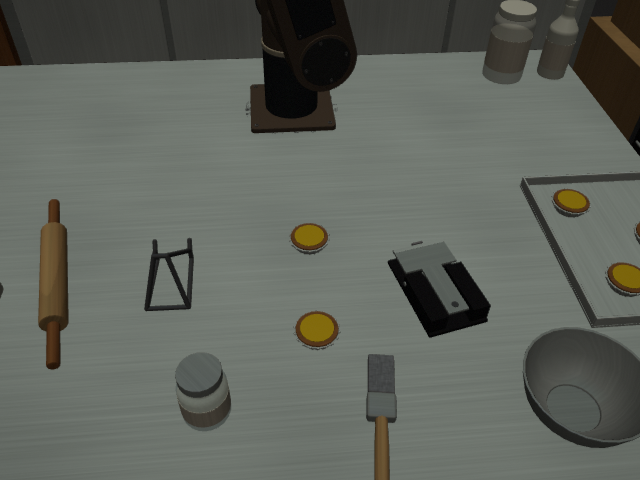

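View pics/side0.png

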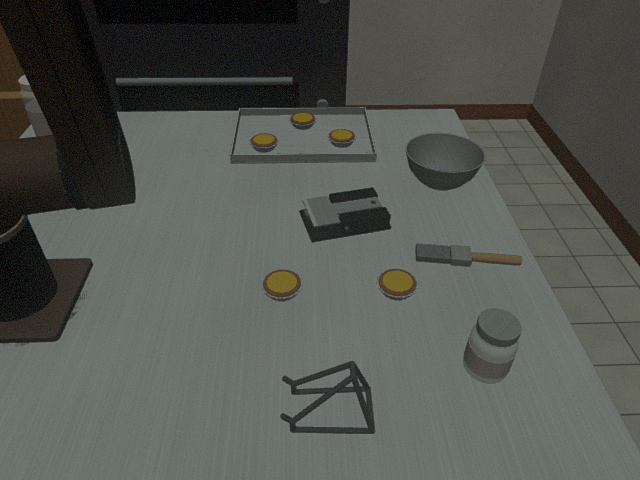

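View pics/wrist0.png

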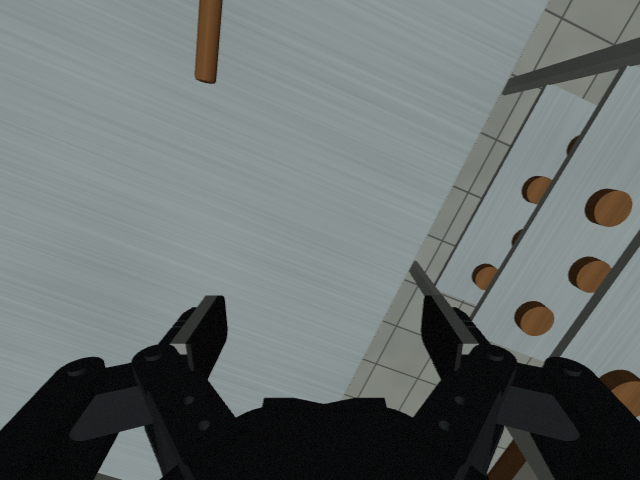

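The scene view shows the holder and scraper near (440,285), the easel near (170,275), and tarts at (310,237) and (317,328). The side view shows the holder near (345,213) and the easel near (330,400). I'll enlarge crops of both next.

Run:
```python
import cv2
def crop(n,x,y,w,h,k,o):
    im=cv2.imread(f'pics/{n}.png')[y:y+h,x:x+w]
    cv2.imwrite(f'pics/{o}.png',cv2.convertScaleAbs(cv2.resize(im,None,fx=k,fy=k,interpolation=cv2.INTER_CUBIC),alpha=1.5,beta=15))
crop('scene0',380,230,120,110,5,'sc_h'); crop('scene0',130,225,80,100,6,'sc_e')
crop('side0',290,175,120,80,6,'si_h'); crop('side0',270,350,120,95,6,'si_e')
```

```text
(no output)
```

View pics/sc_h.png

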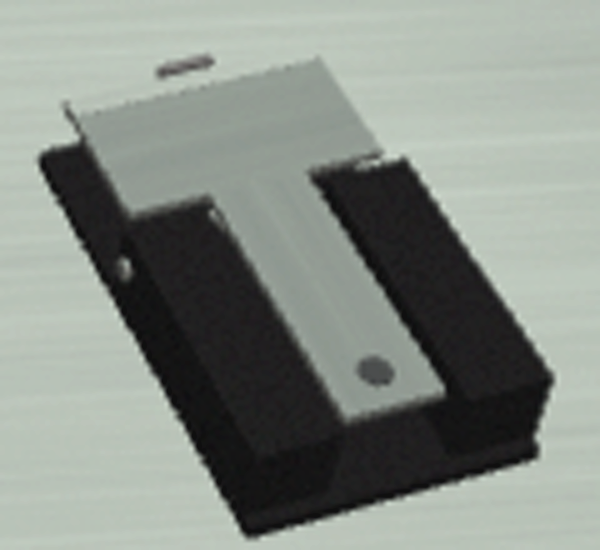

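View pics/sc_e.png

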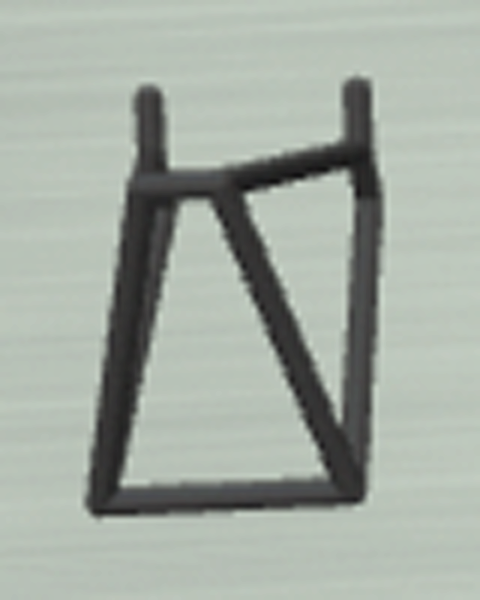

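View pics/si_h.png

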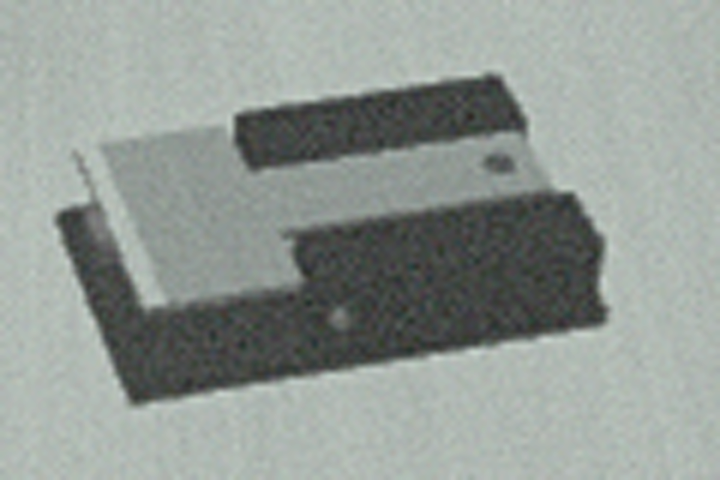

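View pics/si_e.png

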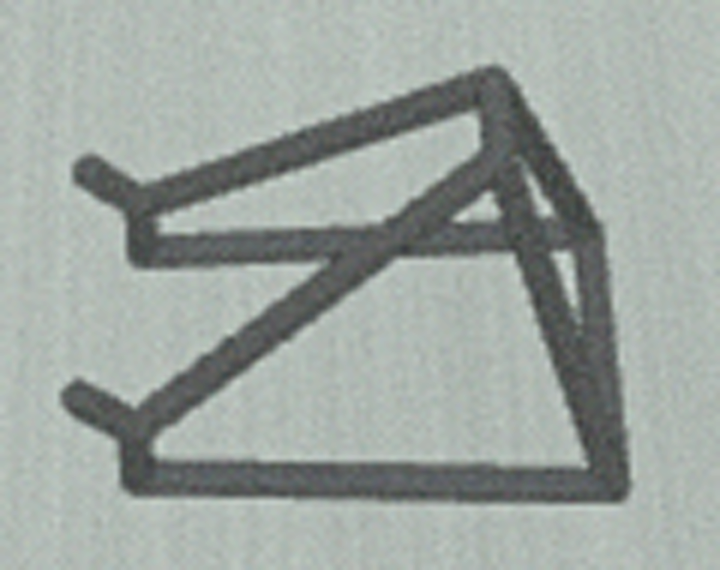

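```bash
cat > h.py <<'E'
from plant import ctrl
import numpy as np, cv2
from scipy.optimize import least_squares
from scipy.spatial.transform import Rotation as Rn
def proj(n,X):
    c=ctrl.get_calibration(n); X=np.atleast_2d(X)
    p=(c['R']@X.T).T+c['t']; p=p@c['mtx'].T
    return p[:,:2]/p[:,2:]
def ray(n,uv):
    c=ctrl.get_calibration(n); d=c['R'].T@np.linalg.inv(c['mtx'])@np.array([*uv,1.]); o=-c['R'].T@c['t']; return o,d
def atz(n,uv,z):
    o,d=ray(n,uv); return o+d*(z-o[2])/d[2]
def W(p,P):  # p=(x,y,yaw)
    c,s=np.cos(p[2]),np.sin(p[2]); P=np.atleast_2d(P)
    return np.c_[p[0]+c*P[:,0]-s*P[:,1],p[1]+s*P[:,0]+c*P[:,1],P[:,2]]
def fit(obs,p0):
    def f(p): return np.concatenate([(proj(n,W(p,P))[0]-uv) for n,P,uv in obs])
    r=least_squares(f,p0,loss='soft_l1'); return r.x,f(r.x).reshape(-1,2)
E
python3 - <<'E'
from h import *
np.set_printoptions(precision=4,suppress=True)
sh=lambda u,v:(380+(u)/5,230+v/5); ih=lambda u,v:(290+u/6,175+v/6)
se=lambda u,v:(130+u/6,225+v/6); ie=lambda u,v:(270+u/6,350+v/6)
H=.038
o=[('scene',(-.055,-.0475,H),sh(78,115)),('scene',(-.055,.0475,H),sh(320,58)),('scene',(0,-.0475,H),sh(133,218)),('scene',(0,.0475,H),sh(382,153)),
('scene',(.1,-.018,H),sh(343,422)),('scene',(.1,.018,H),sh(447,395)),
('side',(-.055,.0475,H),ih(100,147)),('side',(-.055,-.0475,H),ih(163,303)),('side',(.1,.018,H),ih(525,133)),('side',(.1,-.018,H),ih(553,188))]
for pick in ('scene','side',''):
    p,r=fit([q for q in o if pick in q[0]],[.65,.2,.4]); print(pick,p,np.abs(r).max())
print(r)
A=lambda s:(-.0553,.03*s,.02435);T=lambda s:(.0227,.01*s,.0946);S=lambda s:(-.069,.03*s,.039)
o=[('scene',S(-1),se(148,95)),('scene',S(1),se(357,88)),('scene',T(-1),se(140,185)),('scene',T(1),se(226,185)),('scene',A(1),se(365,157)),('scene',A(-1),se(150,172)),
('side',S(1),ie(88,170)),('side',S(-1),ie(78,395)),('side',A(1),ie(138,205)),('side',A(-1),ie(135,432)),('side',T(1),ie(490,78)),('side',T(-1),ie(497,157))]
for pick in ('scene','side',''):
    p,r=fit([q for q in o if pick in q[0]],[.65,-.25,0]); print(pick,p,np.abs(r).max())
print(r)
for uv,uw in (((310,237),(282,284)),((317,328),(398,283))): print(atz('scene',uv,.022),atz('side',uw,.022))
E
```

```text
scene [0.5642 0.2072 0.2105] 2.418281210887727
side [0.5662 0.2065 0.2321] 2.302718491754149
 [0.5646 0.2069 0.2149] 2.581345193036043
[[-1.8795 -2.1068]
 [-0.6435 -1.8193]
 [-0.1889  0.0061]
 [ 1.1769  1.0154]
 [ 0.5538  0.7398]
 [ 0.2879  0.8863]
 [-2.5813 -0.48  ]
 [-2.1288  0.4127]
 [ 0.541  -0.4003]
 [ 1.6819  0.0505]]
scene [ 0.5357 -0.2358 -0.0227] 1.3522430283886422
side [ 0.5345 -0.2349  0.0065] 1.4917250116184277
 [ 0.5349 -0.2354 -0.0069] 1.4715676039048446
[[-0.2724 -0.105 ]
 [-0.3219 -0.6098]
 [ 1.4588  0.5626]
 [ 0.0042 -0.0802]
 [-1.0698 -0.6895]
 [-0.0023 -1.4716]
 [-0.215  -0.4068]
 [ 0.4726 -0.1279]
 [ 1.2634 -0.4637]
 [ 1.4514 -0.6748]
 [-0.5287  1.2089]
 [-0.4909  0.6409]]
[0.4599 0.0081 0.022 ] [0.458 0.004 0.022]
[0.6625 0.0027 0.022 ] [0.6643 0.0001 0.022 ]
```

```bash
cat >> h.py <<'E'
def rel(xyz,zdir,xdir,p0=None,R0=None):
    """shift/turn in current tool axes to reach TCP xyz with tool z=zdir and tool x~xdir"""
    s=ctrl.get_state(); p0=s['eef_pos']; R0=Rn.from_quat(s['tcp_rot'])
    z=np.array(zdir,float); z/=np.linalg.norm(z); x=np.array(xdir,float); x-=x@z*z; x/=np.linalg.norm(x)
    R=Rn.from_matrix(np.c_[x,np.cross(z,x),z])
    print('xyz',np.round(R0.inv().apply(np.array(xyz)-p0),4),'dr',np.round((R0.inv()*R).as_rotvec(),4))
E
python3 - <<'E'
from h import *
a=.215
xd=[np.sin(a),-np.cos(a),0]
print([k for k in dir(ctrl) if k[0]!='_'])
rel([.48,-.3,.23],[0,0,-1],xd)
rel([.530,.199,.20],[0,0,-1],xd)
E
```

```text
['Unreachable', 'get_calibration', 'get_state', 'grasp_offset', 'read_camera', 'sign_off']
xyz [-0.2149 -0.3303  0.0007] dr [-1.000e-04  1.900e-03  1.738e-01]
xyz [-0.6576 -0.5658  0.0316] dr [-1.000e-04  1.900e-03  1.738e-01]
```

```bash
python3 -m jog '[{"grip":1,"xyz":[-0.02,-0.03,0],"dr":[0,0,0.05]},{"grip":1,"xyz":[-0.04,-0.062,0],"dr":[0,0,0.1]},{"grip":1,"xyz":[-0.06,-0.095,0],"dr":[0,0,0.174]},{"grip":1,"xyz":[-0.08,-0.128,0],"dr":[0,0,0.174]},{"grip":1,"xyz":[-0.1,-0.16,0],"dr":[0,0,0.174]},{"grip":1,"xyz":[-0.12,-0.193,0],"dr":[0,0,0.174]},{"grip":1,"xyz":[-0.14,-0.225,0],"dr":[0,0,0.174]},{"grip":1,"xyz":[-0.16,-0.258,0],"dr":[0,0,0.174]},{"grip":1,"xyz":[-0.18,-0.29,0],"dr":[0,0,0.174]},{"grip":1,"xyz":[-0.215,-0.31,0],"dr":[0,0,0.174]},{"grip":1,"xyz":[-0.25,-0.33,0],"dr":[0,0,0.174]},{"grip":1,"xyz":[-0.285,-0.35,0],"dr":[0,0,0.174]}]'
python3 - <<'E'
from h import *
a=.215
rel([.530,.199,.20],[0,0,-1],[np.sin(a),-np.cos(a),0])
E
```

```text
time: 1.15
eef_pos: [0.4717, -0.2262, 0.2309]
tcp_rot: [0.779, -0.627, -0.0, -0.0]
contact_force: [0.7, -0.6, -0.6]
opening: -0.001
xyz [-0.403  -0.1476  0.0311] dr [ 0.0004  0.0007 -0.0003]
```

```bash
python3 -m jog '[{"grip":1,"xyz":[-0.038,-0.0135,0.003],"dr":[0,0,0]},{"grip":1,"xyz":[-0.076,-0.027,0.006],"dr":[0,0,0]},{"grip":1,"xyz":[-0.114,-0.04,0.009],"dr":[0,0,0]},{"grip":1,"xyz":[-0.152,-0.054,0.012],"dr":[0,0,0]},{"grip":1,"xyz":[-0.19,-0.068,0.015],"dr":[0,0,0]},{"grip":1,"xyz":[-0.228,-0.082,0.018],"dr":[0,0,0]},{"grip":1,"xyz":[-0.266,-0.096,0.021],"dr":[0,0,0]},{"grip":1,"xyz":[-0.304,-0.11,0.024],"dr":[0,0,0]},{"grip":1,"xyz":[-0.34,-0.123,0.027],"dr":[0,0,0]},{"grip":1,"xyz":[-0.375,-0.136,0.03],"dr":[0,0,0]},{"grip":1,"xyz":[-0.395,-0.145,0.031],"dr":[0,0,0]},{"grip":1,"xyz":[-0.403,-0.1476,0.031],"dr":[0,0,0]}]'
python3 -m jog '[{"grip":1,"xyz":[0,0,0],"dr":[0,0,0]},{"grip":1,"xyz":[0,0,0],"dr":[0,0,0]}]'
python3 - <<'E'
from h import *
s=ctrl.get_state(); im=ctrl.read_camera('wrist'); cv2.imwrite('pics/w1.png',cv2.convertScaleAbs(im[:,:,::-1],alpha=1.4))
print(repr(s['eef_pos']),repr(s['tcp_rot']),s['contact_force'])
E
```

```text
time: 2.15
eef_pos: [0.5296, 0.2, 0.1996]
tcp_rot: [0.78, -0.626, -0.001, 0.0]
contact_force: [-0.1, -1.1, -0.9]
opening: 0.002
time: 2.32
eef_pos: [0.5298, 0.1965, 0.2]
tcp_rot: [0.779, -0.627, -0.0, 0.001]
contact_force: [-0.3, 0.7, -0.2]
opening: 0.001
array([0.52980997, 0.19653923, 0.20004476]) array([ 7.79003024e-01, -6.27019934e-01, -2.72900052e-05,  5.38004177e-04]) [-0.3382219   0.73287098 -0.24481559]
```

View pics/w1.png

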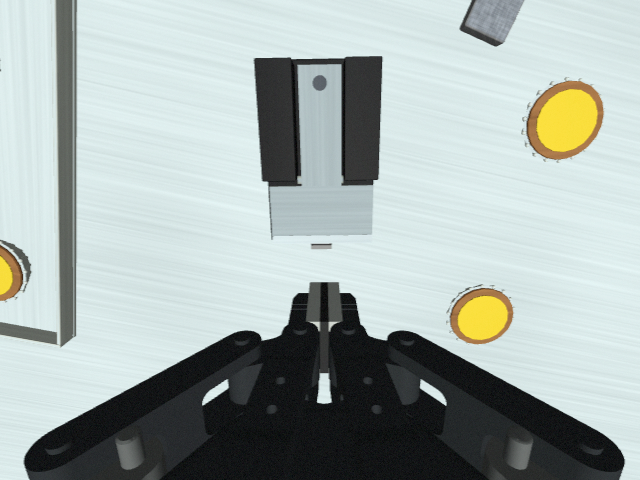

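The wrist view shows the tang end at about v=65, the hole at (320,83), and the blade edge from (272,239) to (372,236). I'll enlarge it.

Run:
```python
import cv2
im=cv2.imread('pics/w1.png')[45:255,245:390]
cv2.imwrite('pics/w1c.png',cv2.resize(im,None,fx=2.8*1.0,fy=2.8,interpolation=cv2.INTER_CUBIC))
```

```text
(no output)
```

View pics/w1c.png

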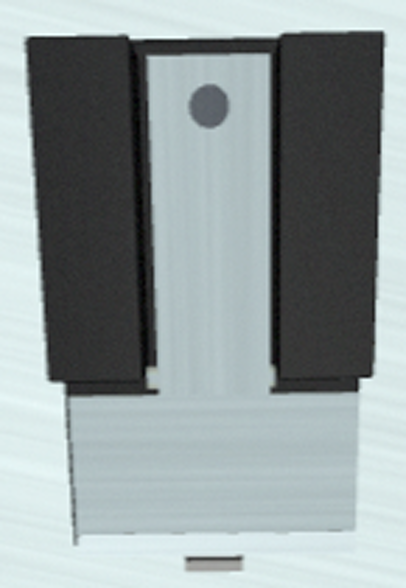

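```bash
cat >> h.py <<'E'
def wray(uv,s):
    c=ctrl.get_calibration('wrist'); T=c['hand_eye']; R=Rn.from_quat(s['tcp_rot'])
    d=R.apply(T[:3,:3]@np.linalg.inv(c['mtx'])@np.array([*uv,1.])); o=R.apply(T[:3,3])+s['eef_pos']; return o,d
def watz(uv,s,z):
    o,d=wray(uv,s); return o+d*(z-o[2])/d[2]
E
python3 - <<'E'
from h import *
s={'eef_pos':np.array([0.52980997, 0.19653923, 0.20004476]),'tcp_rot':[ 7.79003024e-01, -6.27019934e-01, -2.72900052e-05,  5.38004177e-04]}
P=[(68,395,0,.0475),(358,390,0,-.0475),(76,545,-.055,.0475),(356,545,-.055,-.0475),(147,55,.1,.018),(269,52,.1,-.018)]
w=np.array([watz((245+u/2.8,45+v/2.8),s,.038)[:2] for u,v,_,_ in P]); L=np.array([p[2:] for p in P])
print(w.round(4))
f=lambda p:(W(p,np.c_[L,np.zeros(6)])[:,:2]-w).ravel()
r=least_squares(f,[.56,.2,.2]); print(r.x, f(r.x).reshape(-1,2).round(4))
print([ (np.linalg.norm(w[i]-w[j])*1e3).round(1) for i,j in ((0,1),(2,3),(4,5),(0,2))])
print(watz((245+214/2.8,45+563/2.8),s,.034))
E
```

```text
[[0.5492 0.2511]
 [0.5708 0.1592]
 [0.4993 0.2399]
 [0.5195 0.1464]
 [0.6528 0.2449]
 [0.6612 0.2099]]
[0.56086511 0.2051947  0.22621915] [[ 0.001   0.0004]
 [ 0.0007 -0.0003]
 [-0.0027 -0.0008]
 [-0.0016  0.0001]
 [ 0.0015  0.0003]
 [ 0.0011  0.0001]]
[np.float64(94.4), np.float64(95.7), np.float64(35.9), np.float64(51.2)]
[0.50162039 0.19223018 0.034     ]
```

Run:
```python
from h import *
a=.223
print(ctrl.get_state()['eef_pos'])
rel([.527,.198,.046],[0,0,-1],[np.sin(a),-np.cos(a),0])
```

```text
[0.52991273 0.19598336 0.20018084]
xyz [-0.0027  0.0023  0.1542] dr [ 0.0006 -0.0006 -0.0088]
```

```bash
python3 -m jog '[{"grip":1,"xyz":[-0.0027,0.002,0.02],"dr":[0,0,-0.009]},{"grip":1,"xyz":[-0.0027,0.002,0.05],"dr":[0,0,-0.009]},{"grip":1,"xyz":[-0.0027,0.002,0.08],"dr":[0,0,-0.009]},{"grip":1,"xyz":[-0.0027,0.002,0.11],"dr":[0,0,-0.009]},{"grip":1,"xyz":[-0.0027,0.002,0.135],"dr":[0,0,-0.009]},{"grip":1,"xyz":[-0.0027,0.002,0.149],"dr":[0,0,-0.009]},{"grip":1,"xyz":[-0.0027,0.002,0.154],"dr":[0,0,-0.009]},{"grip":1,"xyz":[-0.0027,0.002,0.154],"dr":[0,0,-0.009]}]'
python3 - <<'E'
from h import *
s=ctrl.get_state(); print(s['eef_pos'],s['contact_force'])
im=ctrl.read_camera('side'); cv2.imwrite('pics/s2.png',cv2.convertScaleAbs(cv2.resize(im[100:300,240:480,::-1],None,fx=3,fy=3),alpha=1.4))
E
```

```text
time: 3.03
eef_pos: [0.5266, 0.1976, 0.045]
tcp_rot: [0.781, -0.625, -0.001, 0.001]
contact_force: [0.0, 0.0, 0.2]
opening: 0.004
[0.52663829 0.19758949 0.04502467] [0.02717516 0.02066078 0.17810893]
```

View pics/s2.png

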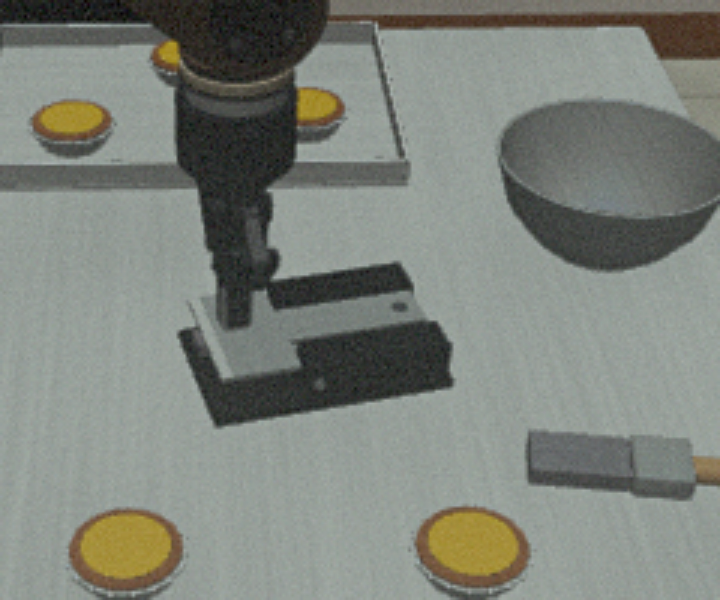

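The fingertips at crop (235,322) are over the middle of the blade, so I'll press slowly.

```bash
python3 -m jog '[{"grip":1,"xyz":[0,0,0.003],"dr":[0,0,0]},{"grip":1,"xyz":[0,0,0.006],"dr":[0,0,0]},{"grip":1,"xyz":[0,0,0.008],"dr":[0,0,0]},{"grip":1,"xyz":[0,0,0.01],"dr":[0,0,0]},{"grip":1,"xyz":[0,0,0.012],"dr":[0,0,0]},{"grip":1,"xyz":[0,0,0.014],"dr":[0,0,0]},{"grip":1,"xyz":[0,0,0.015],"dr":[0,0,0]},{"grip":1,"xyz":[0,0,0.016],"dr":[0,0,0]},{"grip":1,"xyz":[0,0,0.017],"dr":[0,0,0]},{"grip":1,"xyz":[0,0,0.018],"dr":[0,0,0]},{"grip":1,"xyz":[0,0,0.018],"dr":[0,0,0]},{"grip":1,"xyz":[0,0,0.018],"dr":[0,0,0]}]'
```

```text
time: 4.08
eef_pos: [0.5273, 0.1992, 0.028]
tcp_rot: [0.782, -0.624, -0.0, 0.0]
contact_force: [-1.5, -0.8, 1.6]
opening: 0.001
```

```bash
python3 -m jog '[{"grip":1,"xyz":[0,0,0.001],"dr":[0,0,0]},{"grip":1,"xyz":[0,0,0.002],"dr":[0,0,0]},{"grip":1,"xyz":[0,0,0.003],"dr":[0,0,0]},{"grip":1,"xyz":[0,0,0.004],"dr":[0,0,0]},{"grip":1,"xyz":[0,0,0.004],"dr":[0,0,0]},{"grip":1,"xyz":[0,0,0.004],"dr":[0,0,0]}]'; python3 -m jog '[{"grip":1,"xyz":[0,0,0.0005],"dr":[0,0,0]},{"grip":1,"xyz":[0,0,0.001],"dr":[0,0,0]},{"grip":1,"xyz":[0,0,0.0015],"dr":[0,0,0]},{"grip":1,"xyz":[0,0,0.0015],"dr":[0,0,0]}]'
```

```text
time: 4.58
eef_pos: [0.5276, 0.1993, 0.0268]
tcp_rot: [0.782, -0.624, -0.0, 0.001]
contact_force: [-9.1, -2.6, 15.0]
opening: 0.002
time: 4.92
eef_pos: [0.5277, 0.1993, 0.0266]
tcp_rot: [0.782, -0.623, -0.001, 0.001]
contact_force: [-12.9, -3.6, 23.4]
opening: -0.001
```

Run:
```python
from h import *
s=ctrl.get_state(); print(s['eef_pos'],s['contact_force'])
im=ctrl.read_camera('side'); cv2.imwrite('pics/s3.png',cv2.convertScaleAbs(cv2.resize(im[160:260,290:410,::-1],None,fx=6,fy=6,interpolation=cv2.INTER_CUBIC),alpha=1.4))
```

```text
[0.52767594 0.19932142 0.02662569] [-12.87455316  -3.5655638   23.35491206]
```

View pics/s3.png

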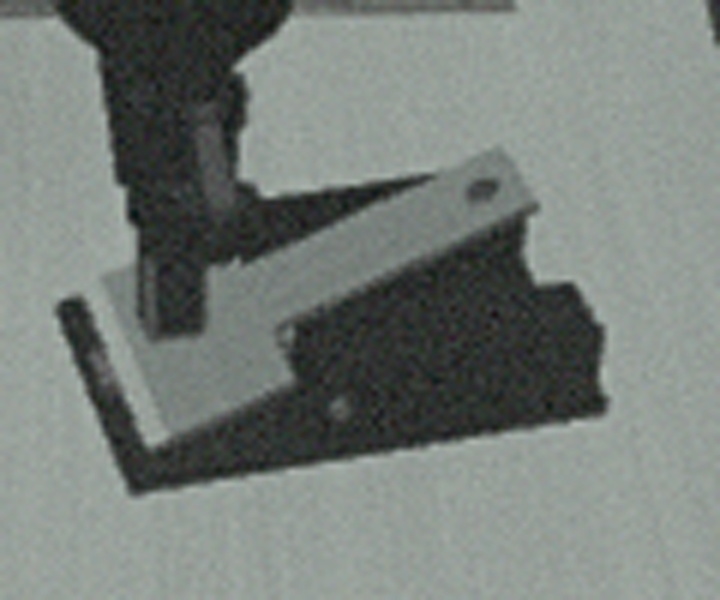

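The tang end is clearly up, at crop (500,148) to (537,207), with the blade down against its stop. I'll retract, open and measure the tilted tang.

```bash
python3 -m jog '[{"grip":1,"xyz":[0,0,-0.005],"dr":[0,0,0]},{"grip":1,"xyz":[0,0,-0.02],"dr":[0,0,0]},{"grip":0.9,"xyz":[0,0,-0.05],"dr":[0,0,0]},{"grip":0.3,"xyz":[0,0,-0.08],"dr":[0,0,0]},{"grip":0.3,"xyz":[0,0,-0.12],"dr":[0,0,0]},{"grip":0.3,"xyz":[0,0,-0.16],"dr":[0,0,0]},{"grip":0.3,"xyz":[0,0,-0.18],"dr":[0,0,0]},{"grip":0.3,"xyz":[0,0,-0.18],"dr":[0,0,0]},{"grip":0.3,"xyz":[0,0,-0.18],"dr":[0,0,0]}]'
python3 - <<'E'
from h import *
s=ctrl.get_state(); print(repr(s['eef_pos']),repr(s['tcp_rot']),s['opening'])
for n in ('wrist','side','scene'):
    im=ctrl.read_camera(n); cv2.imwrite(f'pics/{n}4.png',im[:,:,::-1])
    x,y,w,h,k={'wrist':(235,20,150,260,2.2),'side':(290,160,120,100,6),'scene':(380,220,120,120,5)}[n]
    cv2.imwrite(f'pics/{n}4c.png',cv2.convertScaleAbs(cv2.resize(im[y:y+h,x:x+w,::-1],None,fx=k,fy=k,interpolation=cv2.INTER_CUBIC),alpha=1.4))
E
```

```text
time: 5.72
eef_pos: [0.5289, 0.1997, 0.2047]
tcp_rot: [0.782, -0.624, 0.002, -0.002]
contact_force: [-0.1, -0.1, -0.6]
opening: 0.703
array([0.52887282, 0.19968425, 0.20468544]) array([ 0.7816457 , -0.62371673,  0.00161031, -0.00220278]) 0.702558075617559
```

View pics/wrist4c.png

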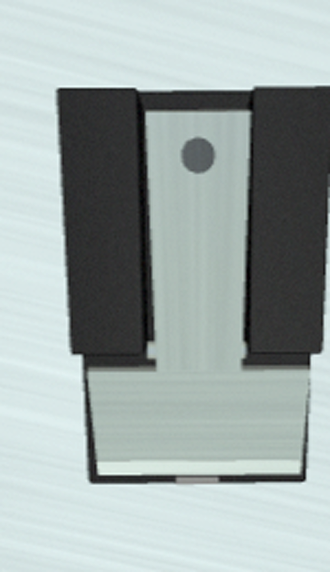

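View pics/side4c.png

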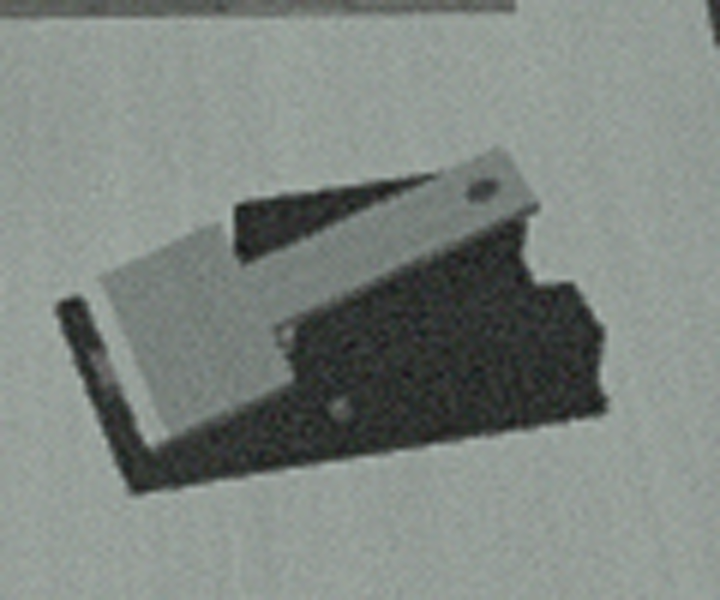

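View pics/scene4c.png

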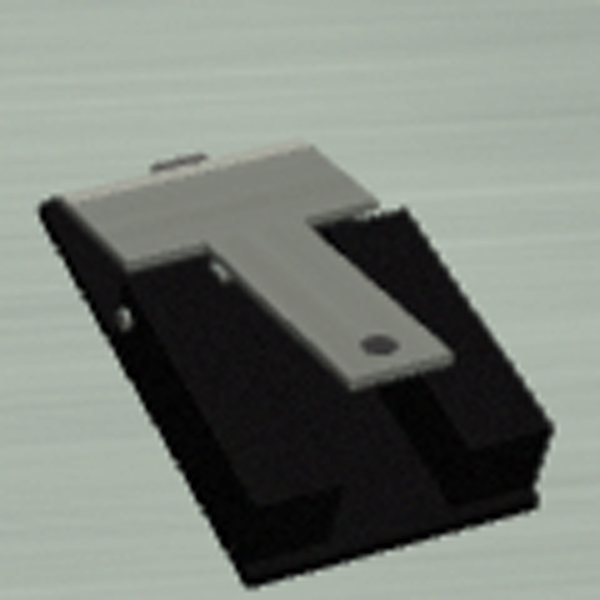

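```bash
cat > fit5.py <<'E'
from h import *
np.set_printoptions(precision=4,suppress=True)
def fit5(obs,s,p0):
    c=ctrl.get_calibration('wrist'); T=c['hand_eye']; R=Rn.from_quat(s['tcp_rot']) if s else None
    def pr(n,X):
        if n!='wrist': return proj(n,X)[0]
        q=T[:3,:3].T@(R.inv().apply(X-s['eef_pos'])-T[:3,3]); q=c['mtx']@q; return q[:2]/q[2]
    def f(p):
        Q=Rn.from_euler('ZYX',[p[3],-p[4],p[5]])
        return np.concatenate([pr(n,Q.apply(P)+p[:3])-uv for n,P,uv in obs])
    r=least_squares(f,p0,loss='soft_l1'); return r.x,f(r.x).reshape(-1,2)
E
python3 - <<'E'
from fit5 import *
s={'eef_pos':np.array([0.52887282, 0.19968425, 0.20468544]),'tcp_rot':[ 0.7816457 , -0.62371673,  0.00161031, -0.00220278]}
w=lambda u,v:(235+u/2.2,20+v/2.2); i=lambda u,v:(290+u/6,160+v/6); c=lambda u,v:(380+u/5,220+v/5)
h=.004
o=[('wrist',(.1,.018,h),w(146,111)),('wrist',(.1,-.018,h),w(251,109)),('wrist',(0,.0475,h),w(88,368)),('wrist',(0,-.0475,h),w(308,366)),
('side',(.1,.018,h),i(500,146)),('side',(.1,-.018,h),i(538,206)),('side',(0,-.0475,h),i(297,376)),('side',(0,.0475,h),i(220,224)),
('scene',(.1,-.018,h),c(350,380)),('scene',(.1,.018,h),c(453,353)),('scene',(0,-.0475,h),c(128,262)),('scene',(0,.0475,h),c(380,207))]
for k in ('','wrist','s'):
    oo=[q for q in o if q[0].startswith(k)]
    p,r=fit5(oo,s,[.562,.206,.033,.22,.36,0]); print(k,p); print(r.T)
E
```

```text
[ 0.5598  0.2054  0.0305  0.2239  0.3709 -0.0054]
[[-0.4928 -0.4741 -0.8913  0.382  -0.1469 -0.5438 -0.6907 -0.5335 -0.9435
  -0.809  -1.1562 -0.8976]
 [-1.1702 -0.295  -0.854   0.1374  0.4343 -0.1328  1.174   0.2733 -0.3887
  -0.1912  0.0743 -0.8959]]
wrist [0.5594 0.2049 0.0288 0.2243 0.3596 0.0171]
[[ 0.2054 -0.2744 -0.3046  0.3991]
 [-0.2365  0.3945 -0.0072 -0.1639]]
s [ 0.5609  0.2067  0.0307  0.2227  0.3702 -0.0189]
[[ 0.3471 -0.1261 -0.3436  0.0482  0.0273  0.1805 -0.2579  0.0566]
 [ 0.1131 -0.6421  0.4441  0.0274 -0.1126  0.3677  0.035  -0.2383]]
```

```bash
cat > g.py <<'E'
from fit5 import *
P=np.array([.5602,.2057,.0305]); Q=Rn.from_euler('ZYX',[.2235,-.365,0])
def go(x,z):
    t=P+Q.apply([x,0,z]); print(t.round(4)); rel(t,-Q.apply([0,0,1]),-Q.apply([0,1,0]))
E
python3 - <<'E'
from g import *
go(.078,.10); go(.078,-.012)
E
```

```text
[0.5964 0.2139 0.1518]
xyz [ 0.0011 -0.0717  0.0485] dr [0.3684 0.0004 0.0002]
[0.6354 0.2228 0.0471]
xyz [ 0.0011 -0.112   0.153 ] dr [0.3684 0.0004 0.0002]
```

```bash
python3 -m jog '[{"grip":0.3,"xyz":[0.001,-0.01,0],"dr":[0.06,0,0]},{"grip":0.3,"xyz":[0.001,-0.025,0.01],"dr":[0.12,0,0]},{"grip":0.3,"xyz":[0.001,-0.045,0.02],"dr":[0.2,0,0]},{"grip":0.3,"xyz":[0.001,-0.06,0.035],"dr":[0.28,0,0]},{"grip":0.3,"xyz":[0.001,-0.07,0.045],"dr":[0.34,0,0]},{"grip":0.3,"xyz":[0.001,-0.0717,0.0485],"dr":[0.368,0,0]},{"grip":0.3,"xyz":[0.001,-0.0717,0.0485],"dr":[0.368,0,0]},{"grip":0.3,"xyz":[0.001,-0.0717,0.0485],"dr":[0.368,0,0]},{"grip":0.3,"xyz":[0.001,-0.0717,0.0485],"dr":[0.368,0,0]}]'
python3 - <<'E'
from g import *
go(.078,-.012)
im=ctrl.read_camera('wrist'); cv2.imwrite('pics/w5.png',cv2.convertScaleAbs(im[:,:,::-1],alpha=1.4))
E
```

```text
time: 6.62
eef_pos: [0.5976, 0.2141, 0.1539]
tcp_rot: [0.769, -0.613, 0.114, -0.143]
contact_force: [0.2, -0.1, -0.0]
opening: 0.698
[0.6354 0.2228 0.0471]
xyz [-0.      0.0021  0.1136] dr [-0.0019  0.0002  0.0002]
```

View pics/w5.png

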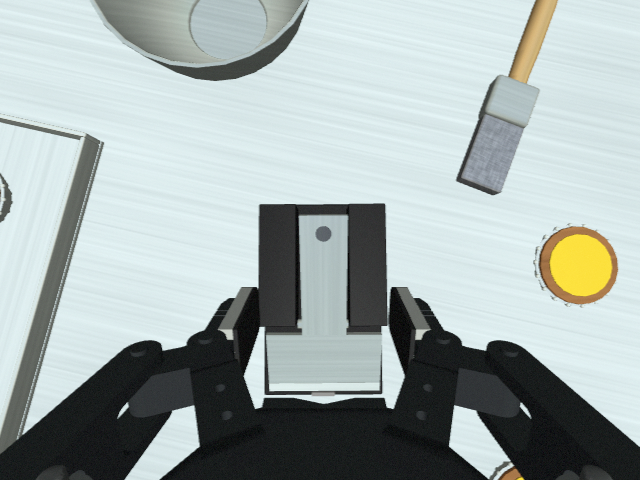

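The tang, with its hole at (323,233), is centred between the fingers at (240,300) and (405,300). I'll descend along the tang normal.

```bash
python3 -m jog '[{"grip":0.3,"xyz":[0,0.001,0.015],"dr":[-0.002,0,0]},{"grip":0.3,"xyz":[0,0.002,0.035],"dr":[-0.002,0,0]},{"grip":0.3,"xyz":[0,0.002,0.055],"dr":[-0.002,0,0]},{"grip":0.3,"xyz":[0,0.002,0.075],"dr":[-0.002,0,0]},{"grip":0.3,"xyz":[0,0.002,0.092],"dr":[-0.002,0,0]},{"grip":0.3,"xyz":[0,0.002,0.103],"dr":[-0.002,0,0]},{"grip":0.3,"xyz":[0,0.002,0.11],"dr":[-0.002,0,0]},{"grip":0.3,"xyz":[0,0.002,0.1135],"dr":[-0.002,0,0]},{"grip":0.3,"xyz":[0,0.002,0.1135],"dr":[-0.002,0,0]},{"grip":0.3,"xyz":[0,0.002,0.1135],"dr":[-0.002,0,0]}]'
python3 - <<'E'
from g import *
go(.078,-.012)
for n,(x,y,w,h,k) in {'side':(280,120,140,120,5),'scene':(360,180,140,150,4)}.items():
    im=ctrl.read_camera(n)
    cv2.imwrite(f'pics/{n}6c.png',cv2.convertScaleAbs(cv2.resize(im[y:y+h,x:x+w,::-1],None,fx=k,fy=k,interpolation=cv2.INTER_CUBIC),alpha=1.6))
E
```

```text
time: 7.5
eef_pos: [0.6362, 0.2229, 0.0486]
tcp_rot: [0.769, -0.613, 0.114, -0.143]
contact_force: [0.1, 0.2, 0.5]
opening: 0.702
[0.6354 0.2228 0.0471]
xyz [-0.      0.0012  0.0011] dr [-0.0023  0.0001  0.0003]
```

View pics/side6c.png

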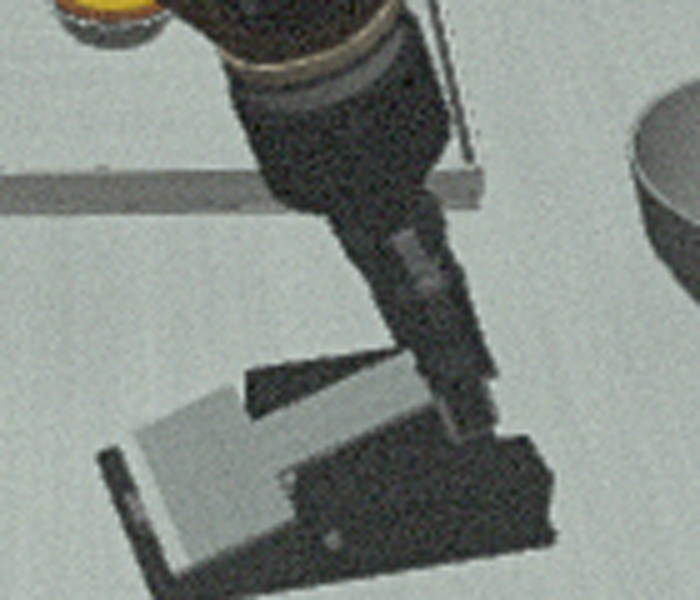

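View pics/scene6c.png

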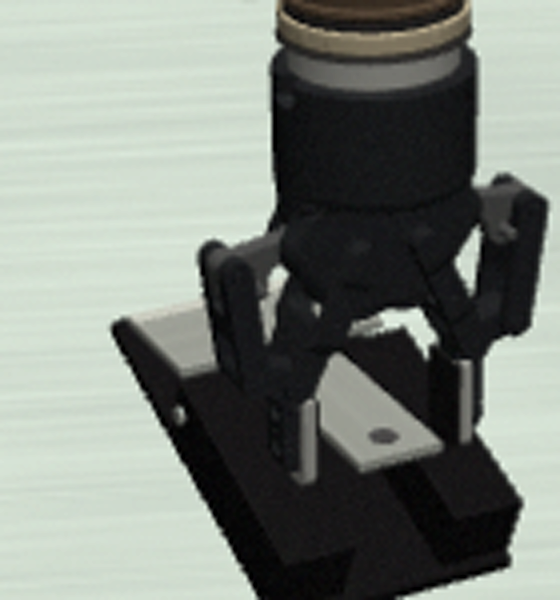

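The pads straddle the tang just above the cheeks, so I'll close.

```bash
python3 -m jog '[{"grip":0.45,"xyz":[0,0,0],"dr":[0,0,0]},{"grip":0.5,"xyz":[0,0,0],"dr":[0,0,0]},{"grip":0.56,"xyz":[0,0,0],"dr":[0,0,0]},{"grip":0.62,"xyz":[0,0,0],"dr":[0,0,0]},{"grip":1,"xyz":[0,0,0],"dr":[0,0,0]},{"grip":1,"xyz":[0,0,0],"dr":[0,0,0]},{"grip":1,"xyz":[0,0,0],"dr":[0,0,0]},{"grip":1,"xyz":[0,0,0],"dr":[0,0,0]}]' 100
python3 - <<'E'
from g import *
s=ctrl.get_state(); print(s['opening'],s['wrist_torque']); go(.078,-.012)
for n,(x,y,w,h,k) in {'side':(280,120,140,120,5),'scene':(360,180,140,150,4)}.items():
    im=ctrl.read_camera(n)
    cv2.imwrite(f'pics/{n}7c.png',cv2.convertScaleAbs(cv2.resize(im[y:y+h,x:x+w,::-1],None,fx=k,fy=k,interpolation=cv2.INTER_CUBIC),alpha=1.6))
E
```

```text
time: 8.27
eef_pos: [0.6359, 0.2229, 0.0481]
tcp_rot: [0.769, -0.613, 0.114, -0.143]
contact_force: [-1.8, 1.0, 2.6]
opening: 0.388
0.38804157565004055 [0.0007 0.2192 0.0733]
[0.6354 0.2228 0.0471]
xyz [-0.      0.0008  0.0007] dr [-0.0017  0.0001  0.0002]
```

View pics/scene7c.png

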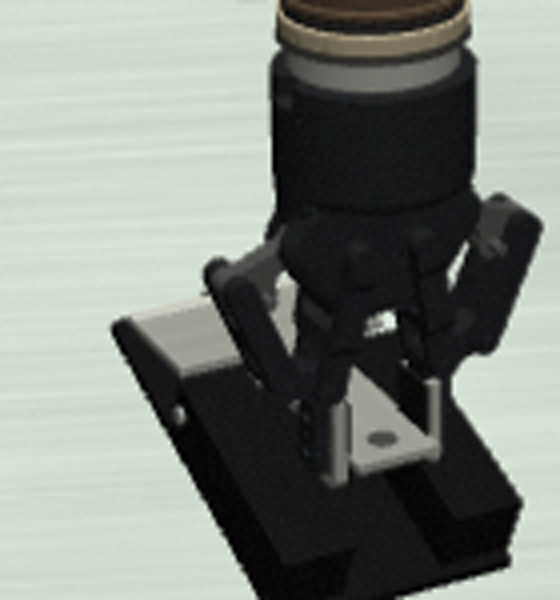

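View pics/side7c.png

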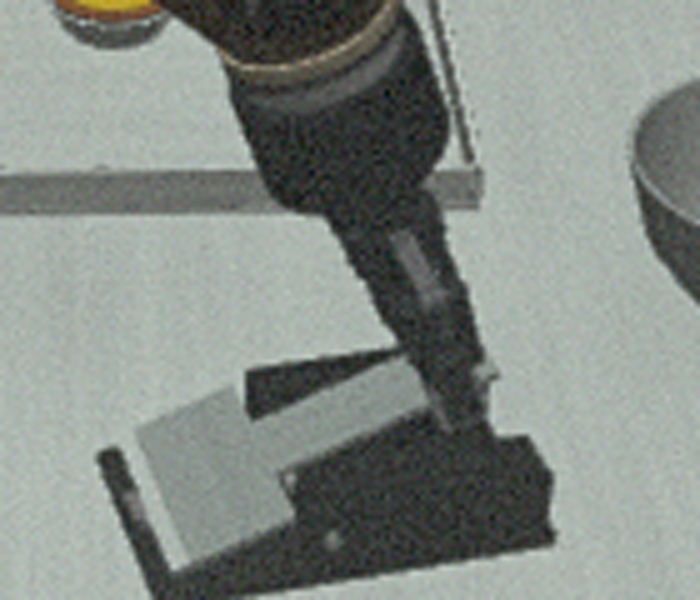

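```bash
python3 -m jog '[{"grip":1,"xyz":[0,0,0],"dr":[0,0,0]},{"grip":1,"xyz":[0,0,0],"dr":[0,0,0]},{"grip":1,"xyz":[0,-0.001,-0.003],"dr":[0,0,0]},{"grip":1,"xyz":[0,-0.0025,-0.0065],"dr":[0,0,0]},{"grip":1,"xyz":[0,-0.004,-0.011],"dr":[0,0,0]},{"grip":1,"xyz":[0,-0.0065,-0.017],"dr":[0,0,0]},{"grip":1,"xyz":[0,-0.009,-0.024],"dr":[0,0,0]},{"grip":1,"xyz":[0,-0.0115,-0.03],"dr":[0,0,0]},{"grip":1,"xyz":[0,-0.013,-0.034],"dr":[0,0,0]},{"grip":1,"xyz":[0,-0.0143,-0.0374],"dr":[0,0,0]},{"grip":1,"xyz":[0,-0.0143,-0.0374],"dr":[0,0,0]}]'
python3 - <<'E'
from g import *
s=ctrl.get_state(); print(s['opening'],s['wrist_torque'])
for n,(x,y,w,h,k) in {'side':(280,100,140,140,5),'scene':(360,160,140,150,4)}.items():
    im=ctrl.read_camera(n)
    cv2.imwrite(f'pics/{n}8c.png',cv2.convertScaleAbs(cv2.resize(im[y:y+h,x:x+w,::-1],None,fx=k*.85,fy=k*.85,interpolation=cv2.INTER_CUBIC),alpha=1.6))
E
```

```text
time: 9.28
eef_pos: [0.6363, 0.2229, 0.0893]
tcp_rot: [0.768, -0.613, 0.114, -0.143]
contact_force: [-0.5, 0.6, -2.1]
opening: 0.379
0.37872070893472354 [-0.0598  0.1018 -0.0163]
```

View pics/side8c.png

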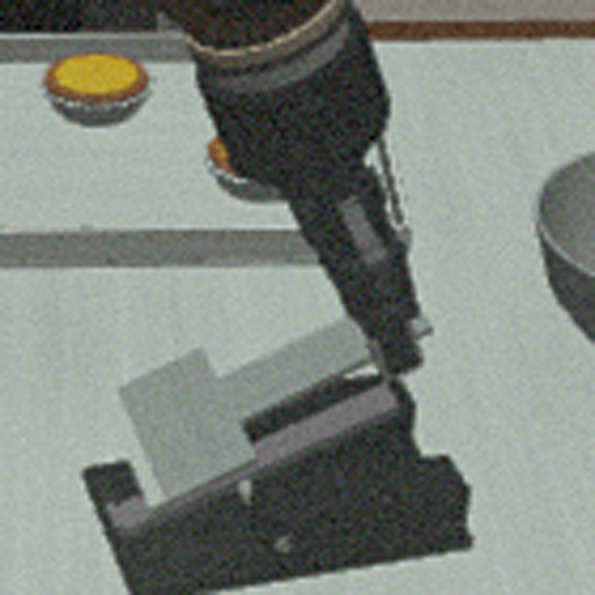

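```bash
cat > pl.py <<'E'
from g import *
Rg=Rn.from_quat([.769,-.613,.114,-.143]); pg=np.array([.6359,.2229,.0481])
# scraper in tool
Rs=Rg.inv()*Q; ps=Rg.inv().apply(P-pg)
E_=np.array([.535,-.2355,0]); ye=-.007
def place(dx,dn,dy=0,pitch=.733,yaw=None,dz=0,roll=0,Rs=Rs,ps=ps):
    """scraper edge dx up-slope from stop, dn off slope"""
    Re=Rn.from_euler('Z',ye); R=Rn.from_euler('ZYX',[ye,-pitch,roll]); S=Rn.from_euler('ZYX',[ye,-.733,0])
    edge=E_+Re.apply([-.055,0,.030])+S.apply([dx,dy,dn])+[0,0,dz]
    o=edge+R.apply([.055,0,0])
    Rt=R*Rs.inv(); t=o-Rt.apply(ps)
    s=ctrl.get_state(); R0=Rn.from_quat(s['tcp_rot'])
    print('TCP',t.round(4),'xyz',R0.inv().apply(t-s['eef_pos']).round(4),'dr',(R0.inv()*Rt).as_rotvec().round(4))
E
python3 - <<'E'
from pl import *
print(ps, Rs.as_rotvec())
place(.005,.05,dz=.03)
R0=Rn.from_quat(ctrl.get_state()['tcp_rot']); print(R0.inv().apply([0,0,.13]))
E
```

```text
[-0.0001  0.0788 -0.0115] [ 2.2212 -2.2185  0.0025]
TCP [ 0.5572 -0.2357  0.1817] xyz [ 0.4296  0.1328 -0.1513] dr [0.3679 0.1213 0.1965]
[ 0.     -0.0465 -0.1214]
```

```bash
python3 -m jog '[{"grip":1,"xyz":[0,-0.003,-0.008],"dr":[0.01,0,0]},{"grip":1,"xyz":[0,-0.007,-0.018],"dr":[0.03,0,0]},{"grip":1,"xyz":[0,-0.012,-0.03],"dr":[0.06,0,0]},{"grip":1,"xyz":[0,-0.017,-0.044],"dr":[0.1,0,0]},{"grip":1,"xyz":[0,-0.022,-0.058],"dr":[0.15,0,0]},{"grip":1,"xyz":[0,-0.027,-0.072],"dr":[0.2,0,0]},{"grip":1,"xyz":[0,-0.033,-0.087],"dr":[0.25,0,0]},{"grip":1,"xyz":[0,-0.039,-0.102],"dr":[0.3,0,0]},{"grip":1,"xyz":[0,-0.043,-0.114],"dr":[0.34,0,0]},{"grip":1,"xyz":[0,-0.0465,-0.1214],"dr":[0.36,0,0]},{"grip":1,"xyz":[0,-0.0465,-0.1214],"dr":[0.368,0,0]},{"grip":1,"xyz":[0,-0.0465,-0.1214],"dr":[0.368,0,0]}]'
python3 - <<'E'
from pl import *
s=ctrl.get_state(); print(s['opening'],s['qpos'],s['wrist_torque'])
place(.005,.05,dz=.03)
im=ctrl.read_camera('wrist'); cv2.imwrite('pics/w9.png',cv2.convertScaleAbs(im[:,:,::-1],alpha=1.4))
im=ctrl.read_camera('side'); cv2.imwrite('pics/s9.png',cv2.convertScaleAbs(im[:,:,::-1],alpha=1.4))
E
```

```text
time: 10.38
eef_pos: [0.6353, 0.2228, 0.2181]
tcp_rot: [0.73, -0.582, 0.224, -0.281]
contact_force: [-0.7, 0.3, -2.9]
opening: 0.379
0.37946830793898145 [ 0.1744 -0.005   2.0507  0.0933  0.3637  1.4468] [-0.1121  0.4523  0.0296]
TCP [ 0.5572 -0.2357  0.1817] xyz [ 0.4296  0.1565 -0.0921] dr [0.0014 0.1543 0.17  ]
```

View pics/w9.png

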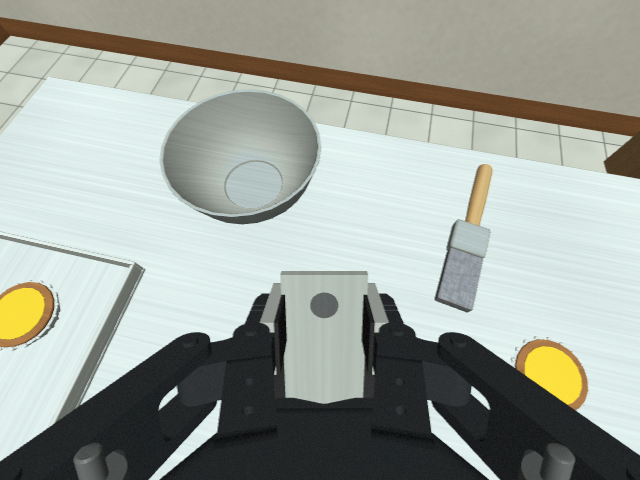

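View pics/s9.png

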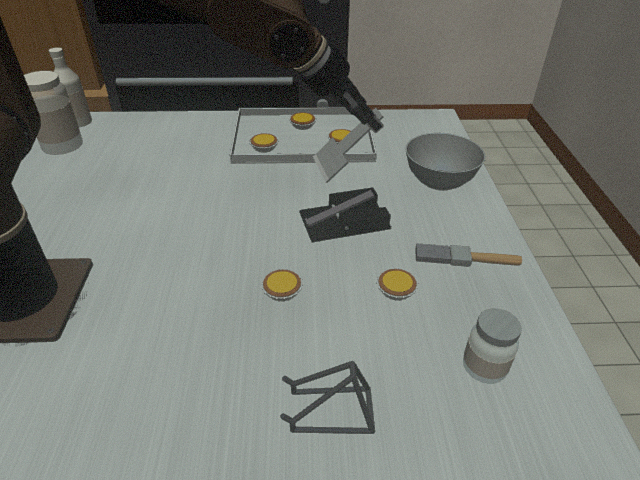

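Run:
```python
from pl import *
place(.005,.05,dz=.05,pitch=.55)
```

```text
TCP [ 0.5702 -0.2358  0.1808] xyz [ 0.4326  0.1469 -0.0836] dr [-0.1786  0.1379  0.1838]
```

```bash
python3 -m jog '[{"grip":1,"xyz":[0.006,0.002,-0.003],"dr":[-0.01,0,0]},{"grip":1,"xyz":[0.02,0.006,-0.008],"dr":[-0.03,0.005,0.005]},{"grip":1,"xyz":[0.043,0.014,-0.014],"dr":[-0.05,0.01,0.015]},{"grip":1,"xyz":[0.07,0.024,-0.02],"dr":[-0.08,0.02,0.03]},{"grip":1,"xyz":[0.098,0.033,-0.026],"dr":[-0.1,0.03,0.04]},{"grip":1,"xyz":[0.127,0.043,-0.032],"dr":[-0.12,0.04,0.055]},{"grip":1,"xyz":[0.156,0.053,-0.038],"dr":[-0.14,0.05,0.067]},{"grip":1,"xyz":[0.185,0.063,-0.044],"dr":[-0.16,0.06,0.08]},{"grip":1,"xyz":[0.214,0.073,-0.049],"dr":[-0.175,0.07,0.092]},{"grip":1,"xyz":[0.243,0.083,-0.054],"dr":[-0.178,0.08,0.105]},{"grip":1,"xyz":[0.27,0.092,-0.058],"dr":[-0.178,0.087,0.115]},{"grip":1,"xyz":[0.29,0.099,-0.061],"dr":[-0.178,0.092,0.123]}]'
python3 - <<'E'
from pl import *
s=ctrl.get_state(); print(s['opening'],s['qpos'],s['wrist_torque'])
place(.005,.05,dz=.05,pitch=.55)
E
```

```text
time: 11.48
eef_pos: [0.5881, -0.0879, 0.1964]
tcp_rot: [0.703, -0.656, 0.187, -0.2]
contact_force: [-0.3, -0.9, -2.3]
opening: 0.38
0.3802984003492362 [-0.4268 -0.1082  2.1387  0.4238  0.6556  0.7969] [-0.004   0.321   0.0008]
TCP [ 0.5702 -0.2358  0.1808] xyz [ 0.1462  0.0319 -0.0015] dr [-0.0026  0.0394  0.0631]
```

```bash
python3 -m jog '[{"grip":1,"xyz":[0.018,0.004,0],"dr":[0,0.005,0.008]},{"grip":1,"xyz":[0.038,0.008,0],"dr":[0,0.01,0.016]},{"grip":1,"xyz":[0.06,0.013,0],"dr":[0,0.016,0.026]},{"grip":1,"xyz":[0.082,0.018,-0.001],"dr":[0,0.022,0.036]},{"grip":1,"xyz":[0.104,0.023,-0.001],"dr":[0,0.028,0.046]},{"grip":1,"xyz":[0.122,0.027,-0.001],"dr":[0,0.033,0.054]},{"grip":1,"xyz":[0.136,0.03,-0.001],"dr":[0,0.037,0.06]},{"grip":1,"xyz":[0.144,0.0315,-0.0015],"dr":[0,0.039,0.063]},{"grip":1,"xyz":[0.146,0.032,-0.0015],"dr":[0,0.039,0.063]},{"grip":1,"xyz":[0.146,0.032,-0.0015],"dr":[0,0.039,0.063]},{"grip":1,"xyz":[0.146,0.032,-0.0015],"dr":[0,0.039,0.063]}]'
python3 - <<'E'
from pl import *
s=ctrl.get_state(); print(s['opening'],s['qpos'],s['wrist_torque'])
place(.005,.05,dz=.05,pitch=.55); place(.005,.04,dz=.0)
E
```

```text
time: 12.4
eef_pos: [0.5708, -0.2323, 0.181]
tcp_rot: [-0.679, 0.681, -0.194, 0.194]
contact_force: [-0.6, -0.3, -2.8]
opening: 0.384
0.38370339115136276 [-0.6905 -0.0162  2.0827  0.5443  0.7044  0.5296] [-0.0071  0.298  -0.0265]
TCP [ 0.5702 -0.2358  0.1808] xyz [ 0.0035  0.0006 -0.0002] dr [-0.0026  0.0027  0.0018]
TCP [ 0.5639 -0.2357  0.1442] xyz [0.0035 0.0252 0.0276] dr [0.1804 0.003  0.0014]
```

Now tilt to 42° above the easel, then check the in-hand pose.

```bash
python3 -m jog '[{"grip":1,"xyz":[0.001,0.003,0.004],"dr":[0.02,0,0]},{"grip":1,"xyz":[0.002,0.007,0.008],"dr":[0.05,0,0]},{"grip":1,"xyz":[0.003,0.011,0.013],"dr":[0.085,0,0]},{"grip":1,"xyz":[0.0035,0.016,0.018],"dr":[0.12,0,0]},{"grip":1,"xyz":[0.0035,0.021,0.023],"dr":[0.15,0,0]},{"grip":1,"xyz":[0.0035,0.025,0.0275],"dr":[0.175,0.003,0.001]},{"grip":1,"xyz":[0.0035,0.025,0.0275],"dr":[0.18,0.003,0.001]},{"grip":1,"xyz":[0.0035,0.025,0.0275],"dr":[0.18,0.003,0.001]},{"grip":1,"xyz":[0.0035,0.025,0.0275],"dr":[0.18,0.003,0.001]}]'
python3 - <<'E'
from pl import *
s=ctrl.get_state(); print(repr(s['eef_pos']),repr(s['tcp_rot']),s['qpos'],s['wrist_torque'])
place(.005,.04,dz=.0)
for n,(x,y,w,h,k) in {'side':(250,260,150,190,3.1*1.0),'scene':(100,170,140,160,3.7)}.items():
    im=ctrl.read_camera(n); cv2.imwrite(f'pics/{n}10.png',im[:,:,::-1])
    cv2.imwrite(f'pics/{n}10c.png',cv2.convertScaleAbs(cv2.resize(im[y:y+h,x:x+w,::-1],None,fx=k,fy=k,interpolation=cv2.INTER_CUBIC),alpha=1.6))
E
```

```text
time: 13.15
eef_pos: [0.5646, -0.2361, 0.1453]
tcp_rot: [-0.658, 0.661, -0.256, 0.253]
contact_force: [0.5, 0.4, -2.3]
opening: 0.382
array([ 0.5646, -0.2361,  0.1453]) array([-0.6582,  0.6613, -0.2557,  0.253 ]) [-0.7544 -0.0017  2.2009  0.9739  0.584   0.0794] [0.0201 0.3622 0.0223]
TCP [ 0.5639 -0.2357  0.1442] xyz [-0.0004  0.0012  0.0004] dr [-0.0003 -0.0009  0.0013]
```

View pics/side10c.png

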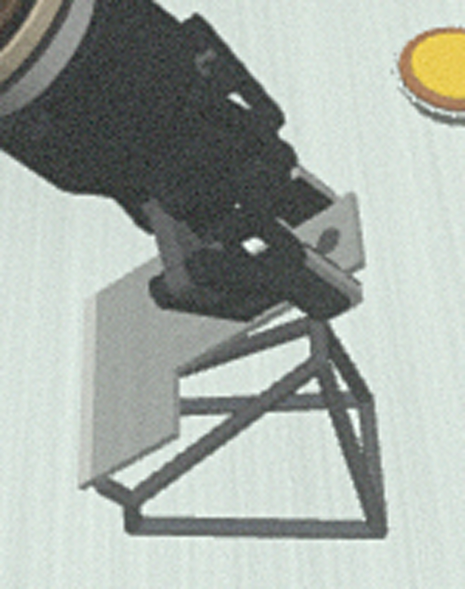

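View pics/scene10c.png

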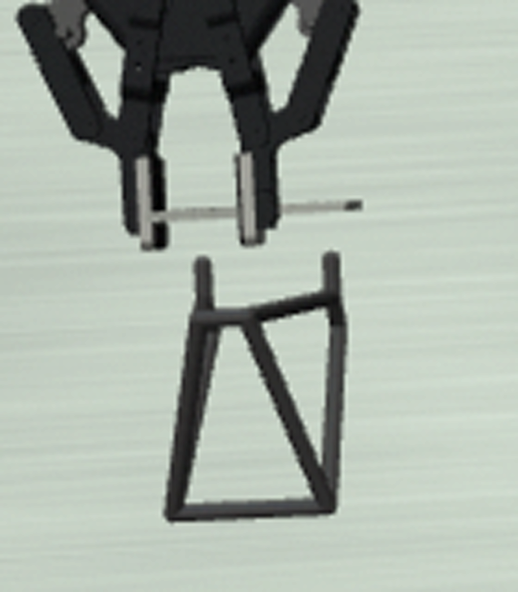

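```bash
cat > pred.py <<'E'
from pl import *
def corners(s,Rs=Rs,ps=ps):
    Rt=Rn.from_quat(s['tcp_rot']); o=s['eef_pos']+Rt.apply(ps); R=Rt*Rs
    L=np.array([(.1,.018,.004),(.1,-.018,.004),(0,.0475,.004),(0,-.0475,.004),(-.055,.0475,.004),(-.055,-.0475,.004),(-.055,.0475,0),(-.055,-.0475,0)])
    return R.apply(L)+o
E
python3 - <<'E'
from pred import *
s=ctrl.get_state(); X=corners(s); print(X)
print(((proj('side',X)-[250,260])*3.1).round(0)); print(((proj('scene',X)-[100,170])*3.7).round(0))
E
```

```text
[[ 0.5705 -0.2186  0.1713]
 [ 0.5702 -0.2546  0.1714]
 [ 0.4964 -0.1887  0.1043]
 [ 0.4958 -0.2837  0.1045]
 [ 0.4556 -0.1885  0.0674]
 [ 0.455  -0.2835  0.0676]
 [ 0.4583 -0.1885  0.0644]
 [ 0.4576 -0.2835  0.0646]]
[[353. 192.]
 [362. 262.]
 [170. 245.]
 [172. 433.]
 [ 82. 299.]
 [ 74. 486.]
 [ 88. 303.]
 [ 81. 490.]]
[[235. 207.]
 [143. 211.]
 [343. 198.]
 [125. 208.]
 [359. 195.]
 [152. 204.]
 [359. 204.]
 [153. 213.]]
```

Run:
```python
from pl import *
place(.005,.008); place(.004,.0)
```

```text
TCP [ 0.5853 -0.2359  0.1204] xyz [-0.0009  0.0019  0.0326] dr [-0.0011 -0.0015  0.0016]
TCP [ 0.5899 -0.2359  0.1138] xyz [-0.0009  0.0029  0.0406] dr [-0.0011 -0.0015  0.0016]
```

```bash
python3 -m jog '[{"grip":1,"xyz":[-0.0005,0.001,0.003],"dr":[0,0,0.001]},{"grip":1,"xyz":[-0.0005,0.0015,0.007],"dr":[0,0,0.001]},{"grip":1,"xyz":[-0.0005,0.0015,0.012],"dr":[0,0,0.001]},{"grip":1,"xyz":[-0.0005,0.0015,0.017],"dr":[0,0,0.001]},{"grip":1,"xyz":[-0.0005,0.0015,0.022],"dr":[0,0,0.001]},{"grip":1,"xyz":[-0.0005,0.0015,0.027],"dr":[0,0,0.001]},{"grip":1,"xyz":[-0.0005,0.0015,0.03],"dr":[0,0,0.001]},{"grip":1,"xyz":[-0.0005,0.0015,0.0325],"dr":[0,0,0.001]},{"grip":1,"xyz":[-0.0005,0.0015,0.0325],"dr":[0,0,0.001]},{"grip":1,"xyz":[-0.0005,0.0015,0.0325],"dr":[0,0,0.001]}]'
python3 - <<'E'
from pred import *
s=ctrl.get_state(); print(repr(s['eef_pos']),repr(s['tcp_rot']),s['qpos'],s['contact_force'],s['wrist_torque'])
place(.005,.008,dz=.0)
print(((proj('side',corners(s))-[260,300])*4).round(0))
for n,(x,y,w,h,k) in {'side':(260,300,150,145,4),'scene':(130,190,100,120,5)}.items():
    im=ctrl.read_camera(n); cv2.imwrite(f'pics/{n}11.png',im[:,:,::-1])
    cv2.imwrite(f'pics/{n}11c.png',cv2.convertScaleAbs(cv2.resize(im[y:y+h,x:x+w,::-1],None,fx=k,fy=k,interpolation=cv2.INTER_CUBIC),alpha=1.6))
E
```

```text
time: 14.08
eef_pos: [0.5848, -0.2361, 0.1192]
tcp_rot: [-0.658, 0.662, -0.255, 0.253]
contact_force: [0.2, 0.1, -3.5]
opening: 0.382
array([ 0.5848, -0.2361,  0.1192]) array([-0.6576,  0.6621, -0.2552,  0.2531]) [-0.7245  0.0847  2.1698  1.0456  0.5346  0.0181] [ 0.2278  0.1408 -3.4684] [-0.0188  0.4447  0.0266]
TCP [ 0.5853 -0.2359  0.1204] xyz [-0.0002 -0.0012 -0.0005] dr [ 0.0003 -0.0008 -0.0009]
[[471. 140.]
 [485. 231.]
 [237. 202.]
 [246. 442.]
 [124. 268.]
 [120. 507.]
 [132. 272.]
 [129. 512.]]
```

View pics/side11c.png

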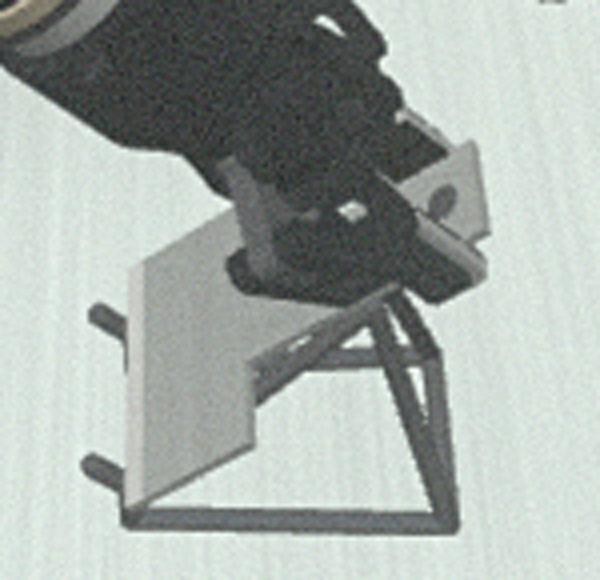

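View pics/scene11c.png

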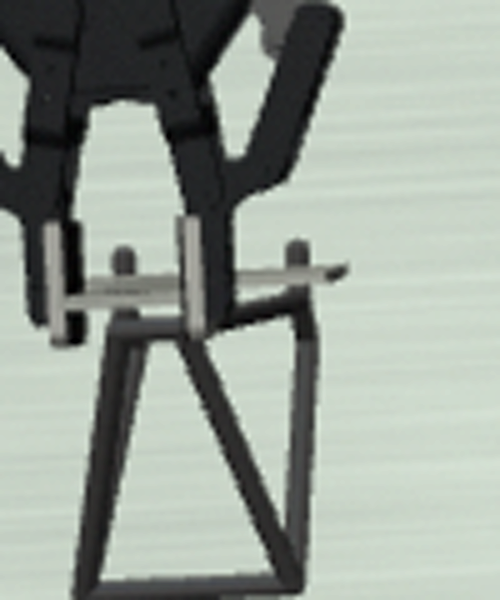

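The blade corners at (130,505) and (135,270) sit just inside both stops, whose tips are at (88,465) and (95,312). In the scene view the blade's right end overhangs the right stop by about 16 mm (17.5 expected), so it's centred. I'll lower slowly.

```bash
python3 -m jog '[{"grip":1,"xyz":[0,0.0,0.001],"dr":[0,0,0]},{"grip":1,"xyz":[0,0,0.002],"dr":[0,0,0]},{"grip":1,"xyz":[0,0,0.003],"dr":[0,0,0]},{"grip":1,"xyz":[0,0,0.004],"dr":[0,0,0]},{"grip":1,"xyz":[0,0,0.0045],"dr":[0,0,0]},{"grip":1,"xyz":[0,0,0.0045],"dr":[0,0,0]}]'; python3 -m jog '[{"grip":1,"xyz":[0,0,0.0005],"dr":[0,0,0]},{"grip":1,"xyz":[0,0,0.001],"dr":[0,0,0]},{"grip":1,"xyz":[0,0,0.0015],"dr":[0,0,0]},{"grip":1,"xyz":[0,0,0.0015],"dr":[0,0,0]}]'
```

```text
time: 14.68
eef_pos: [0.5878, -0.2361, 0.116]
tcp_rot: [-0.658, 0.662, -0.255, 0.253]
contact_force: [0.1, 0.3, -2.2]
opening: 0.382
time: 15.02
eef_pos: [0.5888, -0.2362, 0.115]
tcp_rot: [-0.658, 0.662, -0.255, 0.253]
contact_force: [-0.3, 0.8, -2.5]
opening: 0.384
```

```bash
for i in 1; do python3 -m jog '[{"grip":1,"xyz":[0,0,0.0005],"dr":[0,0,0]},{"grip":1,"xyz":[0,0,0.001],"dr":[0,0,0]},{"grip":1,"xyz":[0,0,0.001],"dr":[0,0,0]},{"grip":1,"xyz":[0,0,0.001],"dr":[0,0,0]}]'; python3 -m jog '[{"grip":1,"xyz":[0,0,0.0005],"dr":[0,0,0]},{"grip":1,"xyz":[0,0,0.001],"dr":[0,0,0]},{"grip":1,"xyz":[0,0,0.001],"dr":[0,0,0]},{"grip":1,"xyz":[0,0,0.001],"dr":[0,0,0]}]'; done
python3 - <<'E'
from pred import *
s=ctrl.get_state(); place(.004,.0); print(s['wrist_torque'])
E
```

```text
time: 15.35
eef_pos: [0.5894, -0.2362, 0.1144]
tcp_rot: [-0.658, 0.662, -0.255, 0.253]
contact_force: [-4.1, 0.5, 1.5]
opening: 0.38
time: 15.68
eef_pos: [0.59, -0.2362, 0.1137]
tcp_rot: [-0.658, 0.662, -0.255, 0.253]
contact_force: [-6.2, 0.7, 3.7]
opening: 0.383
TCP [ 0.5899 -0.2359  0.1138] xyz [-0.0003 -0.     -0.0001] dr [ 0.     -0.0009 -0.0004]
[ 0.1277  0.9363 -0.0038]
```

Contact came where predicted. I'll ease the load and slide down-slope toward the stops.

```bash
python3 -m jog '[{"grip":1,"xyz":[0,0,-0.0005],"dr":[0,0,0]},{"grip":1,"xyz":[0,0.0007,-0.0005],"dr":[0,0,0]},{"grip":1,"xyz":[0,0.0014,-0.0005],"dr":[0,0,0]},{"grip":1,"xyz":[0,0.002,-0.0005],"dr":[0,0,0]},{"grip":1,"xyz":[0,0.002,-0.0005],"dr":[0,0,0]}]'; python3 -m jog '[{"grip":1,"xyz":[0,0.0005,0],"dr":[0,0,0]},{"grip":1,"xyz":[0,0.001,0],"dr":[0,0,0]},{"grip":1,"xyz":[0,0.001,0],"dr":[0,0,0]}]'
python3 - <<'E'
from pred import *
s=ctrl.get_state(); place(.001,.0); 
for n,(x,y,w,h,k) in {'side':(260,300,150,145,4),'scene':(130,190,100,120,5)}.items():
    im=ctrl.read_camera(n); cv2.imwrite(f'pics/{n}12.png',im[:,:,::-1])
    cv2.imwrite(f'pics/{n}12c.png',cv2.convertScaleAbs(cv2.resize(im[y:y+h,x:x+w,::-1],None,fx=k,fy=k,interpolation=cv2.INTER_CUBIC),alpha=1.6))
E
```

```text
time: 16.1
eef_pos: [0.5891, -0.2365, 0.1138]
tcp_rot: [-0.657, 0.662, -0.256, 0.254]
contact_force: [-2.0, 2.1, 5.4]
opening: 0.383
time: 16.35
eef_pos: [0.5883, -0.2368, 0.1131]
tcp_rot: [-0.657, 0.662, -0.257, 0.253]
contact_force: [-2.5, 1.1, 4.6]
opening: 0.383
TCP [ 0.5877 -0.2359  0.1118] xyz [-0.0009  0.0013  0.0005] dr [-0.0018 -0.0023 -0.0003]
```

View pics/side12c.png

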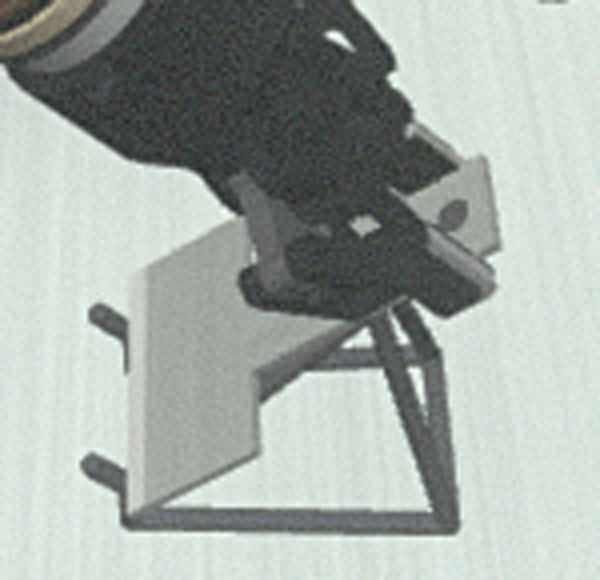

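View pics/scene12c.png

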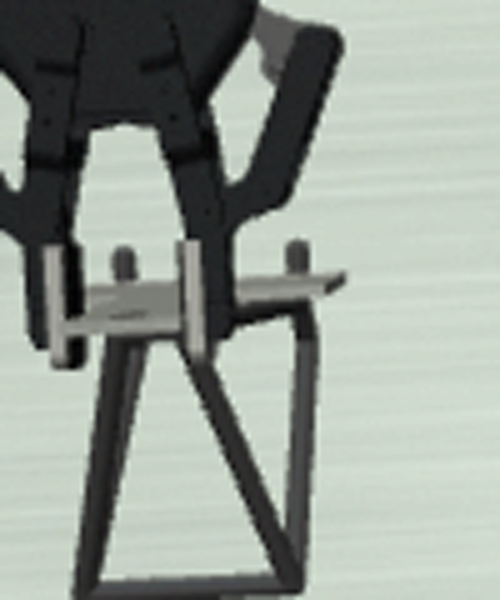

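Run:
```python
from pred import *
s=ctrl.get_state()
print('hand',((proj('side',corners(s))-[260,300])*4).round(0)[:6].tolist())
Re=Rn.from_euler('ZYX',[ye,-.733,0]); o=E_+Rn.from_euler('Z',ye).apply([-.055,0,.030])
L=np.array([(.155,.018,.004),(.155,-.018,.004),(.055,.0475,.004),(.055,-.0475,.004),(0,.0475,.004),(0,-.0475,.004)])
X=Re.apply(L)+o
print('ideal',((proj('side',X)-[260,300])*4).round(0).tolist()); print(((proj('scene',X)-[130,190])*5).round(0).tolist())
print(((proj('scene',corners(s))-[130,190])*5).round(0)[:6].tolist())
```

```text
hand [[481.0, 153.0], [495.0, 244.0], [247.0, 214.0], [257.0, 455.0], [135.0, 280.0], [132.0, 519.0]]
ideal [[476.0, 155.0], [490.0, 246.0], [243.0, 216.0], [253.0, 456.0], [131.0, 281.0], [128.0, 520.0]]
[[182.0, 315.0], [59.0, 321.0], [326.0, 288.0], [34.0, 303.0], [346.0, 278.0], [70.0, 292.0]]
[[177.0, 314.0], [54.0, 320.0], [322.0, 288.0], [30.0, 302.0], [343.0, 278.0], [66.0, 291.0]]
```

```bash
python3 -m jog '[{"grip":1,"xyz":[-0.0003,0.0007,0],"dr":[0,0,0]},{"grip":1,"xyz":[-0.0006,0.0014,0],"dr":[0,0,0]},{"grip":1,"xyz":[-0.0006,0.002,0],"dr":[0,0,0]},{"grip":1,"xyz":[-0.0006,0.002,0],"dr":[0,0,0]},{"grip":1,"xyz":[-0.0006,0.002,0],"dr":[0,0,0]}]'
```

```text
time: 16.87
eef_pos: [0.587, -0.2367, 0.112]
tcp_rot: [-0.657, 0.662, -0.257, 0.253]
contact_force: [-2.3, 0.3, 4.7]
opening: 0.384
```

```bash
python3 -m jog '[{"grip":1,"xyz":[0,0.0007,0],"dr":[0,0,0]},{"grip":1,"xyz":[0,0.0014,0],"dr":[0,0,0]},{"grip":1,"xyz":[0,0.0018,0],"dr":[0,0,0]},{"grip":1,"xyz":[0,0.0018,0],"dr":[0,0,0]}]'
```

```text
time: 17.2
eef_pos: [0.5857, -0.2368, 0.1109]
tcp_rot: [-0.657, 0.662, -0.257, 0.253]
contact_force: [-1.7, -0.6, 6.1]
opening: 0.383
```

```bash
python3 -m jog '[{"grip":1,"xyz":[0,0.0005,0],"dr":[0,0,0]},{"grip":1,"xyz":[0,0.001,0],"dr":[0,0,0]},{"grip":1,"xyz":[0,0.0013,0],"dr":[0,0,0]},{"grip":1,"xyz":[0,0.0013,0],"dr":[0,0,0]}]'
```

```text
time: 17.53
eef_pos: [0.5855, -0.2369, 0.1108]
tcp_rot: [-0.657, 0.662, -0.258, 0.254]
contact_force: [1.0, 0.3, 4.8]
opening: 0.382
```

The edge has met the stops: motion stalled and the x force rose. I'll relax and release gently.

```bash
python3 -m jog '[{"grip":1,"xyz":[0,-0.0008,0],"dr":[0,0,0]},{"grip":1,"xyz":[0,-0.001,-0.0004],"dr":[0,0,0]},{"grip":1,"xyz":[0,-0.001,-0.0004],"dr":[0,0,0]}]' 20; python3 -m jog '[{"grip":0.6,"xyz":[0,0,0],"dr":[0,0,0]},{"grip":0.58,"xyz":[0,0,0],"dr":[0,0,0]},{"grip":0.55,"xyz":[0,0,0],"dr":[0,0,0]},{"grip":0.52,"xyz":[0,0,0],"dr":[0,0,0]},{"grip":0.48,"xyz":[0,0,0],"dr":[0,0,0]},{"grip":0.44,"xyz":[0,0,0],"dr":[0,0,0]},{"grip":0.4,"xyz":[0,0,0],"dr":[0,0,0]},{"grip":0.35,"xyz":[0,0,0],"dr":[0,0,0]},{"grip":0.3,"xyz":[0,0,0],"dr":[0,0,0]},{"grip":0.3,"xyz":[0,0,0],"dr":[0,0,0]}]'
python3 - <<'E'
from pred import *
for n,(x,y,w,h,k) in {'side':(260,300,150,145,4),'scene':(130,190,100,120,5)}.items():
    im=ctrl.read_camera(n); cv2.imwrite(f'pics/{n}13.png',im[:,:,::-1])
    cv2.imwrite(f'pics/{n}13c.png',cv2.convertScaleAbs(cv2.resize(im[y:y+h,x:x+w,::-1],None,fx=k,fy=k,interpolation=cv2.INTER_CUBIC),alpha=1.6))
E
```

```text
time: 17.78
eef_pos: [0.5853, -0.2367, 0.1109]
tcp_rot: [-0.657, 0.662, -0.257, 0.253]
contact_force: [2.3, -2.1, 4.0]
opening: 0.382
time: 18.62
eef_pos: [0.5842, -0.2354, 0.1092]
tcp_rot: [-0.658, 0.662, -0.255, 0.253]
contact_force: [0.0, -0.6, -0.7]
opening: 0.698
```

View pics/side13c.png

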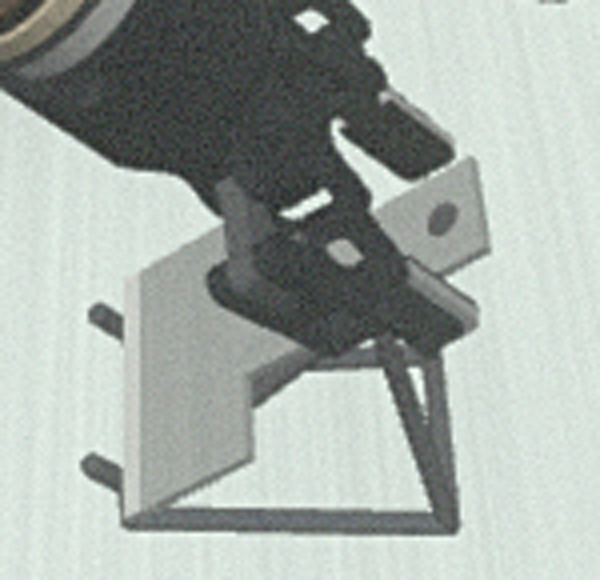

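View pics/scene13c.png

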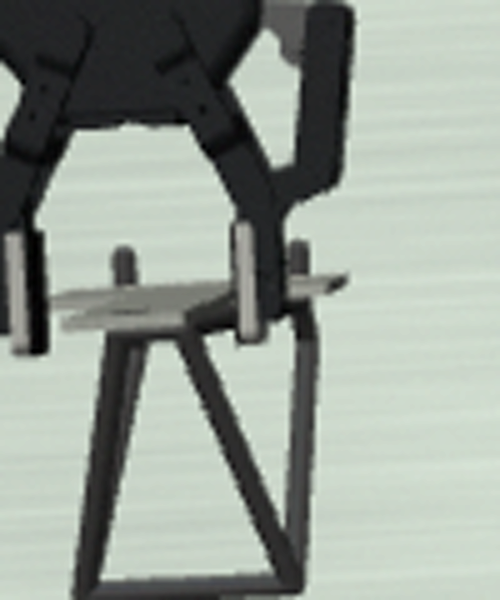

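It's released and matches the ideal projection: tang corners at (475,157) and (490,250) against a predicted (476,155) and (490,246), with the edge at (127,518) against (128,520). I'll retreat along the normal.

```bash
python3 -m jog '[{"grip":0.3,"xyz":[0,0,-0.005],"dr":[0,0,0]},{"grip":0.3,"xyz":[0,0,-0.012],"dr":[0,0,0]},{"grip":0.3,"xyz":[0,0,-0.022],"dr":[0,0,0]},{"grip":0.3,"xyz":[0,0,-0.034],"dr":[0,0,0]},{"grip":0.3,"xyz":[0,0,-0.048],"dr":[0,0,0]},{"grip":0.3,"xyz":[0,-0.01,-0.065],"dr":[0,0,0]},{"grip":0.3,"xyz":[0,-0.025,-0.085],"dr":[0,0,0]},{"grip":0.3,"xyz":[0,-0.04,-0.1],"dr":[0,0,0]},{"grip":0.3,"xyz":[0,-0.055,-0.115],"dr":[0,0,0]},{"grip":0.3,"xyz":[0,-0.06,-0.12],"dr":[0,0,0]},{"grip":0.3,"xyz":[0,-0.06,-0.12],"dr":[0,0,0]},{"grip":0.3,"xyz":[0,-0.06,-0.12],"dr":[0,0,0]}]'
python3 - <<'E'
from pred import *
s=ctrl.get_state(); print(s['eef_pos'],s['dq'])
for n,(x,y,w,h,k) in {'side':(260,300,150,145,4),'scene':(130,190,100,120,5)}.items():
    im=ctrl.read_camera(n); cv2.imwrite(f'pics/{n}14.png',cv2.convertScaleAbs(im[:,:,::-1],alpha=1.4))
    cv2.imwrite(f'pics/{n}14c.png',cv2.convertScaleAbs(cv2.resize(im[y:y+h,x:x+w,::-1],None,fx=k,fy=k,interpolation=cv2.INTER_CUBIC),alpha=1.6))
E
```

```text
time: 19.72
eef_pos: [0.5478, -0.235, 0.2383]
tcp_rot: [-0.658, 0.662, -0.255, 0.253]
contact_force: [-0.2, -0.6, -0.2]
opening: 0.701
[ 0.5478 -0.235   0.2383] [ 0.002   0.025   0.0291 -0.0006 -0.      0.0001]
```

View pics/side14c.png

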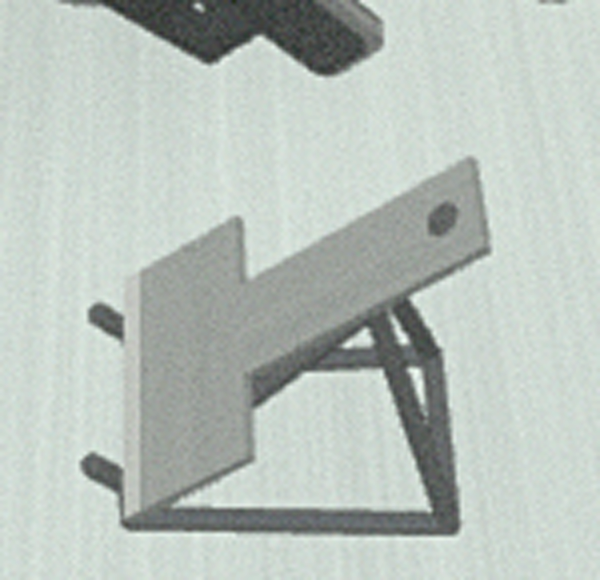

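View pics/scene14.png

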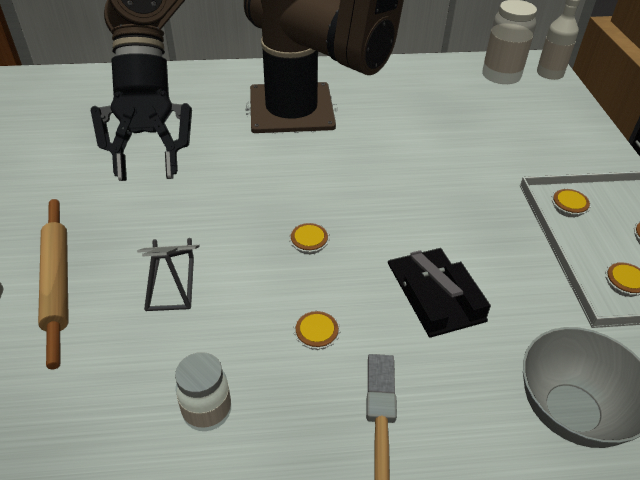

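View pics/scene14c.png

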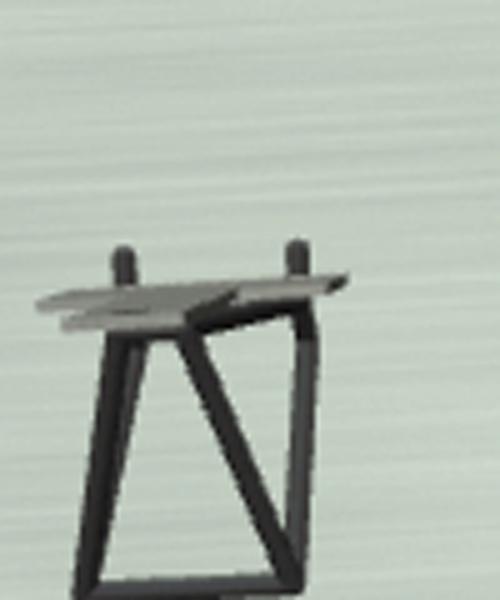

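The scraper lies flat and centred on the rods. Scene corners (184,318), (62,322) and (347,278) sit within about 3 enlarged pixels (roughly 1 mm) of the ideal, and the tarts are unmoved at (310,237) and (317,328). I'm handing it in.

```bash
python3 -c "
from plant import ctrl
print(ctrl.sign_off()); print(ctrl.get_state()['time'])"
```

```text
the job is handed in; nothing more can be done
None
the job is handed in; nothing more can be done
```

The scraper is lying on the easel, blade down on the two stops and tang up, and I've handed the job in at about 20 s of the 51 s allowed. `sign_off` gives no verdict, so what follows rests on my own measurements.

- **Pressing:** I pressed the blade until the rocker met its end stop. A fit to the pictures put the tilt at about 0.365 rad, with the tang end about 66 mm above the bench.
- **Placing:** I gripped the tang at 100 N, lifted it straight up, and carried it over the tarts. I lowered it along the slope's normal until it touched, with readings of about 9 N at most. Then I slid it down to the stops and released it slowly.
- **Last checks:** after I backed the arm off, the scraper's corners in both cameras were within about 1–2 mm of where they should be. It looked centred, level and released. The tarts showed at the same pixels as at the start, and the arm was clear of everything.
- **Disagreements:** the cameras differed by 1–4 mm on absolute positions, such as the holder's origin and the tang end just before release, and by about 0.03 rad on the easel's heading. All of that is within the tolerances. The blade's edge also measured about 3 mm short in the first pictures, probably because of its bright bevel, so I left it out of the grasp fit.

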